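# Assemble two moulded-plastic flowers

### The job

Put together the two hard-plastic flowers on their stands, one piece at a time from the bottom up. First the tall one on the black stand: the red cup in the stand's dish, the pink cup inside the red one, the yellow seed head inside the pink one; then the other on the brown wooden stand: the blue cup in the dish, the green bud inside it. Everything should sit upright and fully home, about centred, and do not knock over the cup of brushes.

Things in the scene. Friction and masses are not known exactly. Their poses are not given: they have to be found in the camera images.
- red_cup: Red hard-plastic flower cup, round, open at the top, stepped wider upwards: foot 44 mm across, from 16 mm up a straight rim band 62 mm across, rim 28 mm high (eight rounded petal tips rise 3 mm more). Wall 2.5 mm, inner floor 5 mm above the underside, about 40 mm across. About 60 g, loose, upright. Origin: centre of its underside; z up along its axis.
- blue_cup: Blue flower cup, same shape and size as the red one (62 mm across, 28 mm high, inner floor 5 mm up and about 40 mm across). Loose, upright. Origin: centre of its underside; z up along its axis.
- pink_cup: Pink flower cup, narrower and taller: foot 33 mm across, from 22 mm up a straight rim band 46 mm across, rim 46 mm high (six petal tips rise 3 mm more). Wall 2.5 mm, inner floor 5 mm above the underside, about 29 mm across, widening upwards. About 60 g, loose, upright. Origin: centre of its underside; z up along its axis.
- yellow_core: Yellow seed head, a solid round plug 68 mm high: foot 24 mm across, the upper 32 mm a straight cylinder 30 mm across with brown dots on its flat top. About 60 g, loose, upright. Origin: centre of its underside; z up along its axis.
- green_bud: Green bud, a solid round plug 56 mm high, foot 32 mm across, body 36 mm across from 12 to 40 mm up, rounded top. About 60 g, loose, upright. Origin: centre of its underside; z up along its axis.
- black_stand: Black round stand, fixed: 92 mm across, with a shallow dish 66 mm across; dish floor 12 mm and its lip 17 mm above the table. Origin: centre of its underside, at table height; z up.
- wood_stand: Brown wooden round stand, fixed, same shape and size as the black one (dish floor 12 mm up, 66 mm across, lip 17 mm up). Origin: centre of its underside, at table height; z up.
- brush_cup: Bystander: cup, red below and white above, 60 mm across and 75 mm high, three brushes in it reaching 110 mm. Loose; it must not be knocked over. Origin: centre of its underside; z up along its axis.
- spool: Bystander: grey and green wire spool standing on its flange, 56 mm across, 34 mm high. Loose. Origin: centre of its underside; z up along its axis.
Mind the look-alikes: they are no part of the job. Several things look just like the yellow_core: the one meant starts nearest to the robot's base.

How it is judged:
By the outcome, as a careful person would: the job done as asked, in the order asked, and still so for the second after the job is handed in, with the robot touching nothing.
It also fails if it takes over 138 s, if anything falls off the work surface, if the arm or the gripper's body presses on something with over 40 N, if the wrist force passes 120 N, or if a joint passes its speed limit or range.

### The arm

A 7-joint arm with a two-finger parallel gripper is mounted at the origin on the work surface. World frame = base frame: x ahead of the robot, y to its left, z up, the work surface at z = 0. Lengths are in m, angles in rad, forces in N, time in s.
With the tool pointing down it reaches from about 0.4 to 0.85 m from the base axis. Payload 10.4 kg.
Tool frame: the origin (TCP) lies midway between the tips of the shut fingers; the grasp point (between the pads) lies 19 mm behind it; z points along the fingers, y is the direction in which the jaws open and shut (so a half turn about z gives the same grasp; the last joint's range is limited). The gripper opens to 85 mm and grips with 20 to 120 N. Pads are 22 mm wide; open, the fingers measure 114 mm over their backs; the gripper's body (76 mm by 85 mm) begins 54 mm behind the grasp point. The pads swing forward as they close: fully open they stand 13 mm farther back than shut.
Start: joints at [-1.154, 0.332, -0.065, 1.46, 0.022, 1.35, -0.088], TCP at [0.266, 0.566, 0.231] pointing down, gripper open.
Joint ranges: [-2.6, 2.6], [-0.5, 2.12], [-1.47, 1.34], [0.16, 2.42], [-1.27, 4.41], [0.06, 2.06], [-2.6, 2.6]. Speed limits (rad/s): [2.22, 2.22, 2.79, 2.79, 3.14, 3.14, 3.14].

### API

Orientations are given as a unit quaternion [x, y, z, w].
In Python, from workcell import manip, viewer gives the robot as it stands.
- The arm moves only by the tool move_arm, never from a script. Its argument "deltas" is a list of rows, each a list of 7 numbers: the shift along the tool's x, y, z in m, then the turn, a rotation vector about the tool's x, y, z in degrees, then the opening, from -1 (shut) to 1 (fully open). In form: [[dx, dy, dz, wx, wy, wz, gripper], ...]. A call has 1 to 10 rows; each row shifts and turns the commanded pose from where the row before left it, along the tool's axes as they then stand; what a row does not reach is not made up. A row lasts 1/8 s, in which the tool goes at most 62.5 mm and 10.7 degrees, less where a joint would pass 70% of its speed; a pose out of reach is approached as far as the arm can. A call with a gripper value outside its range is refused whole. The fingers move at their own pace and stop on an object; "force" is the grip in N (left out, the last holds). Time passes only in rows, so rows that do not move let the fingers close. It gives the time, the measured TCP pose, the force and the opening at its end, in the units of the state.
- manip.get_obs(): the state, without advancing time (a new reading comes with each control period).
- viewer.camera(name): name is "scene" or "top"; returns (picture, depth): 384x512x3 uint8, red, green, blue; 384x512 float32, m along the optical axis (not along the pixel's ray), 0 where there is no reading.
- viewer.calibration(name): a dict with "fx", "fy", "cx", "cy" (pixels), "R" (3x3) and "t" (3): a world point X has camera coordinates R X + t. Camera axes: x right, y down, z forward; pixel columns grow to the right and rows downward; lengths in m; the calibration is good to about 2 mm. A picture is of the moment at which its call begins. calibration takes no time and is no camera call.
- manip.hand_in(): hands the job in, once; it reports no verdict.
The state is a dict: "clock": time; "joint_pos": joint angles; "joint_velocities": joint speeds; "tau": joint torques, N m; "position": TCP position; "ee_rot": TCP orientation; "ft_force": force on the tool from outside, world axes, zero at the start; "torque": the same for the moment, N m; "grip_width": opening from 0.0 (shut) to 1.0 (fully open).
Only numpy, scipy, OpenCV 4.12 (cv2) and the standard library are available. Lean on these libraries where they do the work, as an engineer would, in place of code of your own. Each camera call takes 0.05 s, during which the arm holds its last target.

## Working session

There is one attempt and no reset: what is moved stays moved. The work goes in short steps, Python scripts to look and compute and a tool call to move; the robot and the scene stay as the last step left them, time stands still between calls to the robot, and variables do not carry over. Pictures are saved under pics/ and viewed, and the job is handed in when it is done.

Besides the shell and the picture viewer there is one more tool, called after "Emit:" in YAML: its name, and indented under it one key for each argument. move_arm: Moves the arm, as the interface text tells. Its arguments: {"type":"object","properties":{"deltas":{"type":"array"},"force":{"type":"number"}},"required":["deltas"]}

```bash
mkdir -p pics; ls; cat > h.py <<'E'
import numpy as np, cv2
from workcell import manip, viewer
def snap(n,tag):
    im,d=viewer.camera(n); np.savez(f'{tag}.npz',im=im,d=d)
    cv2.imwrite(f'pics/{tag}.png',im[:,:,::-1]); return im,d
def pts(n,d):
    c=viewer.calibration(n); v,u=np.mgrid[:d.shape[0],:d.shape[1]]
    P=np.stack([(u-c['cx'])/c['fx']*d,(v-c['cy'])/c['fy']*d,d],-1)
    return (P-np.array(c['t']))@np.array(c['R'])
E
python3 - <<'E'
from h import *
for n in('scene','top'):
    snap(n,n+'0'); c=viewer.calibration(n); R=np.array(c['R']); print(n,c['fx'],-R.T@np.array(c['t']),R[2])
print(manip.get_obs())
E
```

```text
pics
scene 464.7553799383947 [1.5206057  0.45668235 0.71575859] [-0.78074822 -0.32566357 -0.53326865]
top 400.5809176569722 [0.25664933 0.01648555 1.28697639] [ 0.19297894  0.01795716 -0.98103857]
{'clock': 0.1, 'joint_pos': array([-1.15357775,  0.33281945, -0.06473263,  1.46083395,  0.02160577,
        1.34990839, -0.08849797]), 'joint_velocities': array([-2.69235768e-05,  3.51054843e-04, -1.08830025e-03, -2.97733699e-03,
       -2.25112136e-04,  7.52343156e-04, -1.01804203e-03]), 'tau': array([ 9.95249065e-04, -6.26744056e+01,  4.90408740e-02, -3.92428493e+01,
        1.64236670e-02,  7.00495031e-03, -4.20750325e-05]), 'position': array([0.26595579, 0.56522621, 0.23060002]), 'ee_rot': array([ 2.18115253e-01,  9.75922810e-01, -6.26439619e-04, -1.13465080e-04]), 'ft_force': array([-0.00217788, -0.20444466,  0.36918332]), 'torque': array([-0.0248253 ,  0.06421097, -0.01086248]), 'grip_width': 1.0029607888172045}
```

View pics/scene0.png

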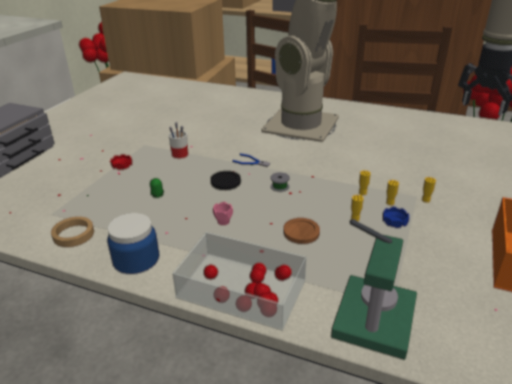

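View pics/top0.png

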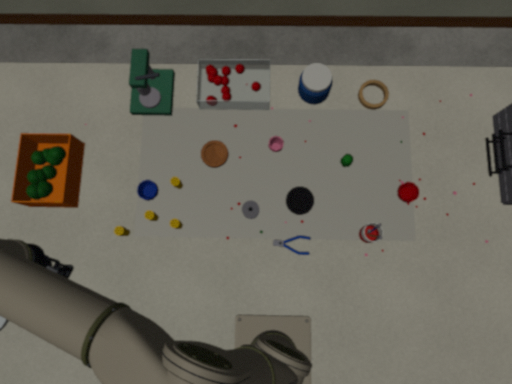

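The top view shows the base near (272,350), the red cup (408,192), blue cup (148,190), pink cup (276,144) and green bud (347,160). The black stand is at (300,200), the wood stand at (214,154), and four yellow cores at (177,182), (151,216), (176,224) and (121,231). The brush cup is at (371,233) and the spool at (250,209).

```bash
cat >> h.py <<'E'
def cast(n,u,v,z):
    c=viewer.calibration(n);R=np.array(c['R']);o=-R.T@np.array(c['t'])
    r=R.T@np.array([(u-c['cx'])/c['fx'],(v-c['cy'])/c['fy'],1]); return o+r*(z-o[2])/r[2]
def proj(n,X):
    c=viewer.calibration(n);p=np.array(c['R'])@np.array(X)+np.array(c['t']); return c['fx']*p[0]/p[2]+c['cx'],c['fy']*p[1]/p[2]+c['cy']
MASK={'red':lambda h,s,v:((h<8)|(h>172))&(s>150)&(v>60),'blue':lambda h,s,v:(h>105)&(h<130)&(s>120)&(v>50),
'pink':lambda h,s,v:(h>155)&(h<178)&(s>60)&(s<190)&(v>100),'yellow':lambda h,s,v:(h>15)&(h<35)&(s>150)&(v>80),
'green':lambda h,s,v:(h>45)&(h<80)&(s>120)&(v>40),'wood':lambda h,s,v:(h>5)&(h<18)&(s>90)&(v>60),'black':lambda h,s,v:(v<40)}
def blobs(im,col,lo=25,hi=3000):
    h,s,v=[x.astype(int) for x in cv2.split(cv2.cvtColor(im,cv2.COLOR_RGB2HSV))]
    m=MASK[col](h,s,v).astype(np.uint8)
    n,l,st,ce=cv2.connectedComponentsWithStats(m)
    return [(ce[i],st[i],l==i) for i in range(1,n) if lo<=st[i][4]<=hi]
E
python3 - <<'E'
from h import *
for n in('top','scene'):
    z=np.load(n+'0.npz');im,d=z['im'],z['d'];P=pts(n,d)
    for c in MASK:
        for ce,st,m in blobs(im,c):
            if n=='scene' and (ce[1]<140): continue
            q=P[m]; q=q[(d[m]>0)]
            if len(q)==0: continue
            md=np.median(q,0)
            if md[0]<0.2 or md[0]>1 or abs(md[1])>.6: continue
            hi=np.percentile(q[:,2],95); t=q[q[:,2]>hi-.006]
            print(n,c,'px',ce.round(1),'box',st,'zmax',hi.round(3),'topmean',t.mean(0).round(4),'mid',((q.min(0)+q.max(0))/2).round(3))
E
```

```text
top red px [219.3  79. ] box [206  65  24  35 394] zmax 0.05 topmean [0.8724 0.1923 0.0474] mid [0.864 0.195 0.03 ]
top red px [239.4  68.1] box [236  64   8   9  57] zmax 0.051 topmean [0.9157 0.1217 0.0487] mid [0.916 0.122 0.045]
top red px [255.4  86. ] box [252  83   8   7  46] zmax 0.044 topmean [0.8553 0.0665 0.0422] mid [0.854 0.067 0.038]
top red px [407.8 191.9] box [398 183  20  20 302] zmax 0.03 topmean [ 0.4937 -0.4138  0.0281] mid [ 0.501 -0.427  0.018]
top red px [371.5 233. ] box [366 226  12  14 110] zmax 0.058 topmean [ 0.3579 -0.3052  0.0665] mid [ 0.371 -0.307  0.04 ]
top blue px [309.2  90.6] box [299  80  28  16 116] zmax 0.081 topmean [ 0.8189 -0.1212  0.0779] mid [ 0.832 -0.12   0.054]
top blue px [147.8 189.7] box [138 181  19  19 256] zmax 0.031 topmean [0.4854 0.4066 0.0295] mid [0.497 0.408 0.017]
top blue px [296.2 238.1] box [284 236  25   7  41] zmax 0.018 topmean [ 0.3498 -0.0722  0.0144] mid [ 0.347 -0.072  0.012]
top blue px [294.6 250.1] box [284 245  24   9  33] zmax 0.016 topmean [ 0.3112 -0.0691  0.0128] mid [ 0.316 -0.069  0.014]
top pink px [27
[... 3197 characters left out ...]
1  10  24 179] zmax 0.069 topmean [0.4168 0.3853 0.0679] mid [0.416 0.385 0.04 ]
scene green px [156.1 187.2] box [151 179  11  17 149] zmax 0.054 topmean [ 0.6123 -0.2291  0.0517] mid [ 0.615 -0.227  0.032]
scene green px [280.2 185.8] box [275 184  11   4  30] zmax 0.02 topmean [0.4581 0.0826 0.0178] mid [0.455 0.082 0.018]
scene wood px [ 72.3 231.2] box [ 52 217  41  29 669] zmax 0.026 topmean [ 0.8446 -0.3263  0.024 ] mid [ 0.843 -0.327  0.016]
scene wood px [301.2 230.1] box [284 218  36  25 730] zmax 0.019 topmean [0.6296 0.2004 0.0162] mid [0.627 0.2   0.013]
scene black px [225.1 180. ] box [212 172  27  17 381] zmax 0.018 topmean [ 0.4816 -0.0791  0.0153] mid [ 0.478 -0.08   0.013]
```

Emit:
move_arm:
  deltas:
    - [0,0,0,0,0,9.26,1]
    - [0,0,0,0,0,9.26,1]
    - [0,0,0,0,0,9.26,1]
    - [0,0,0,0,0,9.26,1]
    - [0,0,0,0,0,9.26,1]
    - [0,0,0,0,0,9.26,1]
    - [0,0,0,0,0,9.26,1]
    - [0,0.03,0,0,0,0,1]
    - [0,0.03,0,0,0,0,1]
    - [0,0.03,0,0,0,0,1]
  force: 40

```text
clock: 1.35
position: [0.3568, 0.5653, 0.2309]
ee_rot: [0.707, 0.707, -0.0, 0.0]
ft_force: [0.1, 0.2, 0.0]
grip_width: 0.999
```

Emit:
move_arm:
  deltas:
    - [-0.05,0.015,0,0,0,0,1]
    - [-0.05,0.015,0,0,0,0,1]
    - [-0.05,0.015,0,0,0,0,1]
    - [-0.05,0.015,0,0,0,0,1]
    - [-0.05,0.015,0,0,0,0,1]
    - [-0.05,0.015,0,0,0,0,1]
    - [-0.05,0.015,0,0,0,0,1]
    - [-0.05,0.015,0,0,0,0,1]
    - [-0.05,0.015,0,0,0,0,1]
    - [-0.05,0.01,0,0,0,0,1]

```text
clock: 2.6
position: [0.5011, 0.0637, 0.2311]
ee_rot: [0.707, 0.707, -0.0, -0.0]
ft_force: [1.0, -0.2, -0.3]
grip_width: 1.005
```

Emit:
move_arm:
  deltas:
    - [-0.05,0,0,0,0,0,1]
    - [-0.05,0,0,0,0,0,1]
    - [-0.05,0,0,0,0,0,1]
    - [-0.05,0,0,0,0,0,1]
    - [-0.05,0,0,0,0,0,1]
    - [-0.05,0,0,0,0,0,1]
    - [-0.05,0,0,0,0,0,1]
    - [-0.05,0,0,0,0,0,1]
    - [-0.05,0,0,0,0,0,1]
    - [0,0,0,0,0,0,1]

```text
clock: 3.85
position: [0.4984, -0.3887, 0.2305]
ee_rot: [0.709, 0.705, -0.002, -0.0]
ft_force: [0.3, 0.6, 0.6]
grip_width: 1.003
```

```bash
python3 - <<'E'
from h import *
# min-enclosing circle of mask pixels cast at rim height, both views
for n in('top','scene'):
    z=np.load(n+'0.npz');im=z['im']
    for c,h,nm,xr in(('red',.026,'red',(.4,.6)),('blue',.026,'blue',(.4,.6)),('pink',.044,'pink',0),('yellow',.068,'yel',0),('green',.035,'grn',0),('wood',.017,'wood',0),('black',.017,'black',0)):
        for ce,st,m in blobs(im,c):
            p=cast(n,ce[0],ce[1],h)
            if not(.35<p[0]<.68 and abs(p[1])<.48): continue
            cs,_=cv2.findContours(m.astype(np.uint8),cv2.RETR_EXTERNAL,cv2.CHAIN_APPROX_NONE)
            q=np.array([cast(n,u,v,h)[:2] for u,v in cs[0][:,0]])
            print(n,nm,'cent',p[:2].round(4),'bbmid',((q.min(0)+q.max(0))/2).round(4),'size',(q.max(0)-q.min(0)).round(3))
E
```

```text
top red cent [ 0.5012 -0.425 ] bbmid [ 0.4993 -0.4244] size [0.062 0.061]
top red cent [ 0.3686 -0.3053] bbmid [ 0.3701 -0.3053] size [0.041 0.035]
top blue cent [0.4963 0.4073] bbmid [0.4956 0.4098] size [0.059 0.059]
top pink cent [ 0.648  -0.0044] bbmid [ 0.6527 -0.0034] size [0.047 0.045]
top yel cent [0.5167 0.3111] bbmid [0.5158 0.311 ] size [0.029 0.026]
top yel cent [0.4102 0.3843] bbmid [0.4094 0.3837] size [0.025 0.028]
top yel cent [0.3859 0.3046] bbmid [0.3859 0.3048] size [0.025 0.028]
top yel cent [0.3607 0.4735] bbmid [0.3603 0.4737] size [0.022 0.026]
top grn cent [ 0.6012 -0.2312] bbmid [ 0.6012 -0.2312] size [0.034 0.029]
top wood cent [0.6227 0.1996] bbmid [0.6229 0.1999] size [0.086 0.087]
top black cent [ 0.4704 -0.0812] bbmid [ 0.4716 -0.0812] size [0.085 0.08 ]
scene red cent [ 0.3946 -0.2819] bbmid [ 0.3919 -0.2856] size [0.061 0.061]
scene red cent [ 0.5132 -0.4211] bbmid [ 0.5124 -0.4221] size [0.074 0.074]
scene blue cent [0.5075 0.4099] bbmid [0.5072 0.4097] size [0.079 0.06 ]
scene pink cent [0.6698 0.0057] bbmid [0.6704 0.003 ] size [0.09  0.065]
scene yel cent [0.503  0.3151] bbmid [0.4946 0.3133] size [0.235 0.038]
scene yel cent [0.4087 0.4733] bbmid [0.4119 0.4736] size [0.12  0.024]
scene yel cent [0.4564 0.3879] bbmid [0.4598 0.3859] size [0.116 0.025]
scene grn cent [ 0.6156 -0.2265] bbmid [ 0.6136 -0.2268] size [0.074 0.059]
scene grn cent [0.4851 0.0928] bbmid [0.4827 0.0919] size [0.023 0.028]
scene wood cent [0.6344 0.202 ] bbmid [0.6328 0.2005] size [0.101 0.091]
scene black cent [ 0.4852 -0.0773] bbmid [ 0.4838 -0.0782] size [0.092 0.086]
```

Emit:
move_arm:
  deltas:
    - [-0.037,0.0035,0,0,0,0,1]
    - [0,0,0.04,0,0,0,1]
    - [0,0,0.04,0,0,0,1]
    - [0,0,0.04,0,0,0,1]
    - [0,0,0.04,0,0,0,1]
    - [0,0,0.02,0,0,0,1]
    - [0,0,0,0,0,0,1]

```text
clock: 4.72
position: [0.5041, -0.4206, 0.0504]
ee_rot: [0.707, 0.707, -0.0, -0.001]
ft_force: [0.2, -0.0, 0.7]
grip_width: 0.997
```

```bash
python3 - <<'E'
from h import *
a,_=snap('scene','s1');b,_=snap('top','t1')
x=cv2.resize(a[110:210,60:190],None,fx=3,fy=3,interpolation=3);y=cv2.resize(b[140:240,345:475],None,fx=3,fy=3,interpolation=3)
cv2.imwrite('pics/c1.png',np.hstack([x,y])[:,:,::-1])
E
```

```text
(no output)
```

View pics/c1.png

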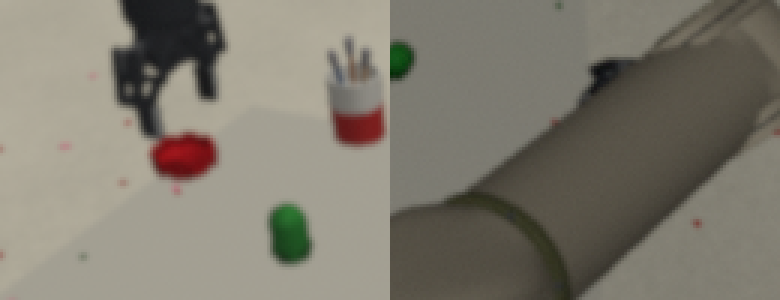

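The scene crop shows the open gripper above and straddling the red cup at (120,160), clear of the brush cup.

Emit:
move_arm:
  deltas:
    - [-0.0055,-0.002,0.015,0,0,0,1]
    - [0,0,0.02,0,0,0,1]
    - [0,0,0.012,0,0,0,1]
    - [0,0,0,0,0,0,1]
    - [0,0,0,0,0,0,1]

```text
clock: 5.45
position: [0.5024, -0.4272, 0.0046]
ee_rot: [0.707, 0.707, 0.0, 0.0]
ft_force: [0.9, 0.1, -0.3]
grip_width: 1.0
```

```bash
python3 - <<'E'
from h import *
a,_=snap('scene','s2')
x=cv2.resize(a[110:210,60:190],None,fx=5,fy=5,interpolation=3)
cv2.imwrite('pics/c2.png',x[:,:,::-1]);print(manip.get_obs()['position'])
E
```

```text
[ 0.50258362 -0.42728668  0.00479936]
```

View pics/c2.png

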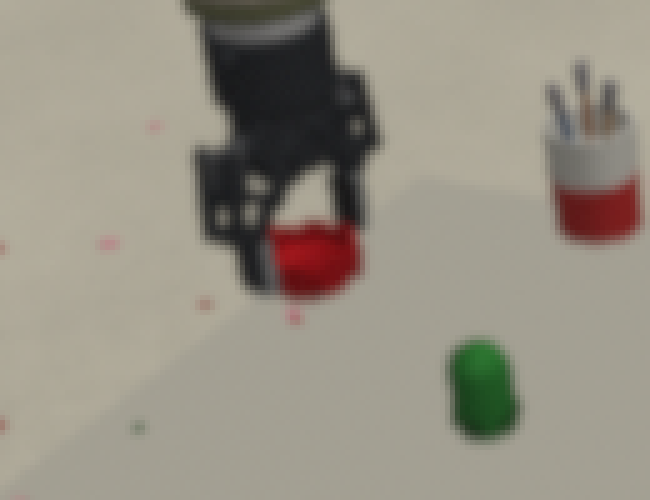

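The crop shows the fingers on either side of the red cup, with the front finger at its left and the rear one at its right. Closing.

Emit:
move_arm:
  deltas:
    - [0,0,0,0,0,0,0.6]
    - [0,0,0,0,0,0,0.4]
    - [0,0,0,0,0,0,0.2]
    - [0,0,0,0,0,0,0]
    - [0,0,0,0,0,0,-0.2]
    - [0,0,0,0,0,0,-0.2]
    - [0,0,0,0,0,0,-0.2]
    - [0,0,0,0,0,0,-0.2]
  force: 35

```text
clock: 6.5
position: [0.5026, -0.4272, 0.0053]
ee_rot: [0.707, 0.707, 0.0, 0.0]
ft_force: [-1.1, 2.3, 5.9]
grip_width: 0.721
```

Emit:
move_arm:
  deltas:
    - [0,0,-0.01,0,0,0,-0.2]
    - [0,0,-0.02,0,0,0,-0.2]
    - [0,0,-0.03,0,0,0,-0.2]
    - [0,0,-0.03,0,0,0,-0.2]
    - [0.02,0,-0.02,0,0,0,-0.2]
    - [0.03,0,-0.01,0,0,0,-0.2]
    - [0.04,0,0,0,0,0,-0.2]
    - [0.04,0,0,0,0,0,-0.2]
    - [0.04,0,0,0,0,0,-0.2]
    - [0,0,0,0,0,0,-0.2]

```text
clock: 7.75
position: [0.5034, -0.2537, 0.1254]
ee_rot: [0.706, 0.709, 0.001, -0.0]
ft_force: [0.0, -1.1, -0.1]
grip_width: 0.715
```

```bash
python3 - <<'E'
from h import *
a,da=snap('scene','s3');b,db=snap('top','t3')
P=pts('scene',da)
for ce,st,m in blobs(a,'red'):
    if ce[1]<100 or ce[0]>230: continue
    q=P[m&(da>0)]; print(ce,st,q.min(0),q.max(0))
x=cv2.resize(a[80:180,90:220],None,fx=3,fy=3,interpolation=3);y=cv2.resize(b[140:240,345:475],None,fx=3,fy=3,interpolation=3)
cv2.imwrite('pics/c3.png',np.hstack([x,y])[:,:,::-1]);print(manip.get_obs()['position'],manip.get_obs()['grip_width'])
E
```

```text
[168.13218391 134.67241379] [162 127  15  16 174] [ 0.34623254 -0.3192569   0.05856233] [ 0.53481728 -0.22155629  0.15321786]
[179.51351351 152.15315315] [172 148  15   9 111] [ 0.36966531 -0.30873333  0.00696567] [ 0.40430588 -0.26842207  0.03897179]
[210.42741935 271.39516129] [205 265  12  13 124] [0.85331138 0.0583121  0.02405534] [0.87727897 0.08333776 0.0429289 ]
[ 0.50263236 -0.25727016  0.12545485] 0.7198436794400952
```

View pics/c3.png

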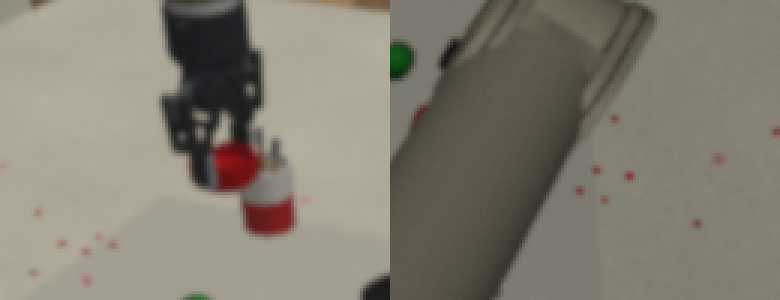

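The crop shows the red cup held level between the fingers; the brush cup stands behind it, untouched.

Emit:
move_arm:
  deltas:
    - [0.03,-0.005,0,0,0,0,-0.2]
    - [0.04,-0.007,0,0,0,0,-0.2]
    - [0.04,-0.008,0,0,0,0,-0.2]
    - [0.04,-0.008,0,0,0,0,-0.2]
    - [0.026,0,0,0,0,0,-0.2]
    - [0,0,0.03,0,0,0,-0.2]
    - [0,0,0.03,0,0,0,-0.2]
    - [0,0,0.015,0,0,0,-0.2]
    - [0,0,0,0,0,0,-0.2]
    - [0,0,0,0,0,0,-0.2]

```text
clock: 9.1
position: [0.4751, -0.0816, 0.0503]
ee_rot: [0.708, 0.707, 0.0, 0.0]
ft_force: [0.5, -0.4, -0.2]
grip_width: 0.721
```

```bash
python3 - <<'E'
from h import *
a,da=snap('scene','s4');b,db=snap('top','t4')
x=cv2.resize(a[120:220,160:290],None,fx=3,fy=3,interpolation=3);y=cv2.resize(b[150:250,235:365],None,fx=3,fy=3,interpolation=3)
cv2.imwrite('pics/c4.png',np.hstack([x,y])[:,:,::-1]);print(manip.get_obs()['position'],manip.get_obs()['grip_width'])
E
```

```text
[ 0.47515135 -0.08118163  0.05026505] 0.7221047454470414
```

View pics/c4.png

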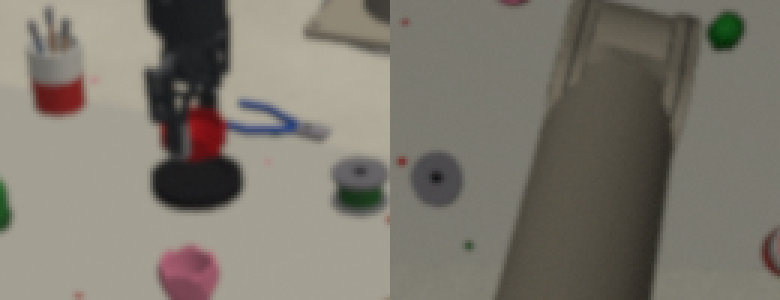

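The crop shows the red cup held above the black stand's dish; the stand is at about (225,180) in the full scene image.

Emit:
move_arm:
  deltas:
    - [0,0,0.015,0,0,0,-0.2]
    - [0,0,0.01,0,0,0,-0.2]
    - [0,0,0.005,0,0,0,-0.2]
    - [0,0,0,0,0,0,-0.2]
    - [0,0,0.002,0,0,0,-0.2]
    - [0,0,0,0,0,0,-0.2]

```text
clock: 9.95
position: [0.4745, -0.081, 0.0174]
ee_rot: [0.707, 0.707, 0.0, 0.0]
ft_force: [-1.1, 0.7, -0.2]
grip_width: 0.718
```

Emit:
move_arm:
  deltas:
    - [0,0,0.001,0,0,0,-0.2]
    - [0,0,0,0,0,0,-0.2]
    - [0,0,0,0,0,0,0.5]
    - [0,0,0,0,0,0,0.7]
    - [0,0,0,0,0,0,0.9]
    - [0,0,0,0,0,0,0.9]

```text
clock: 10.7
position: [0.4744, -0.081, 0.0162]
ee_rot: [0.707, 0.707, -0.0, -0.0]
ft_force: [1.0, -0.1, -0.5]
grip_width: 0.947
```

Emit:
move_arm:
  deltas:
    - [0,0,-0.02,0,0,0,1]
    - [0,0,-0.03,0,0,0,1]
    - [0,0,-0.04,0,0,0,1]
    - [0.02,0.05,-0.02,0,0,0,1]
    - [0.02,0.05,0,0,0,0,1]
    - [0.02,0.05,0,0,0,0,1]
    - [0,0,0,0,0,0,1]
    - [0,0,0,0,0,0,1]

```text
clock: 11.7
position: [0.6238, -0.0219, 0.1258]
ee_rot: [0.707, 0.707, -0.001, -0.0]
ft_force: [-0.1, -1.4, 0.8]
grip_width: 1.001
```

```bash
python3 - <<'E'
from h import *
a,da=snap('scene','s5');b,db=snap('top','t5')
for n,im,d in(('scene',a,da),('top',b,db)):
  P=pts(n,d)
  for c in('red','pink','black'):
   for ce,st,m in blobs(im,c):
    q=P[m&(d>0)]
    if len(q)<9: continue
    md=np.median(q,0)
    if .3<md[0]<.7 and abs(md[1])<.2: print(n,c,ce.round(1),st,'mid',((q.min(0)+q.max(0))/2).round(4),'zmax',np.percentile(q[:,2],95).round(3),'cast',cast(n,*ce,.038).round(4))
x=cv2.resize(a[120:220,160:290],None,fx=3,fy=3,interpolation=3);y=cv2.resize(b[150:250,235:365],None,fx=3,fy=3,interpolation=3)
cv2.imwrite('pics/c5.png',np.hstack([x,y])[:,:,::-1]);print(manip.get_obs()['position'],manip.get_obs()['grip_width'])
E
```

```text
scene red [225.2 174.9] [215 167  22  17 296] mid [ 0.4763 -0.0805  0.0279] zmax 0.041 cast [ 0.4903 -0.0733  0.038 ]
scene pink [222.6 212.4] [213 202  20  23 338] mid [ 0.6562 -0.0029  0.0271] zmax 0.048 cast [0.6622 0.0016 0.038 ]
scene black [216.1 135.3] [201 113  32  63 953] mid [ 0.63   -0.0134  0.2225] zmax 0.294 cast [ 0.2636 -0.2156  0.038 ]
scene black [225.4 184.4] [212 176  27  13 134] mid [ 0.4871 -0.0759  0.0139] zmax 0.019 cast [ 0.537  -0.0503  0.038 ]
top red [300.2 198.3] [290 188  21  21 344] mid [ 0.4408 -0.0665  0.301 ] zmax 0.044 cast [ 0.4733 -0.082   0.038 ]
top black [300.8 208.6] [289 197  24  17 104] mid [ 0.4206 -0.0699  0.3035] zmax 0.024 cast [ 0.4406 -0.0836  0.038 ]
top black [281.1 225. ] [277 221   8  10  37] mid [ 0.3247 -0.0029  0.633 ] zmax 0.64 cast [ 0.3879 -0.0222  0.038 ]
[ 0.62359784 -0.02200401  0.12651682] 1.0013365602950108
```

View pics/c5.png

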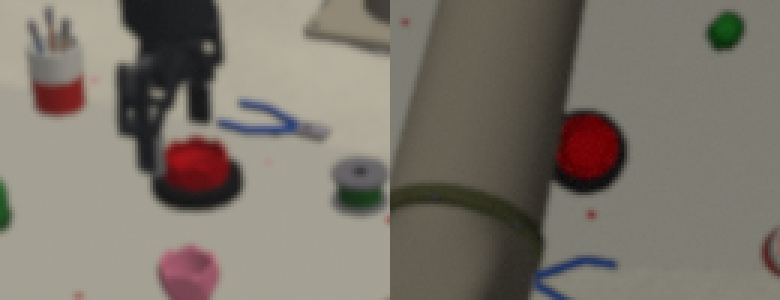

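The crop shows the red cup upright and centred in the black dish at scene (225,175), top (300,198). Next is the pink cup at (222,212).

Emit:
move_arm:
  deltas:
    - [0.019,0.03,0,0,0,0,1]
    - [0,0,0.02,0,0,0,1]
    - [0,0,0.03,0,0,0,1]
    - [0,0,0.03,0,0,0,1]
    - [0,0,0.02,0,0,0,1]
    - [0,0,0,0,0,0,1]
    - [0,0,0,0,0,0,1]

```text
clock: 12.68
position: [0.655, -0.0024, 0.0275]
ee_rot: [0.707, 0.707, 0.001, 0.0]
ft_force: [-0.3, -0.4, -0.1]
grip_width: 1.001
```

```bash
python3 - <<'E'
from h import *
a,da=snap('scene','s6')
x=cv2.resize(a[150:250,160:290],None,fx=5,fy=5,interpolation=3)
cv2.imwrite('pics/c6.png',x[:,:,::-1]);print(manip.get_obs()['position'],manip.get_obs()['grip_width'])
E
```

```text
[ 0.65517178 -0.00226154  0.02768578] 0.998021639634097
```

View pics/c6.png

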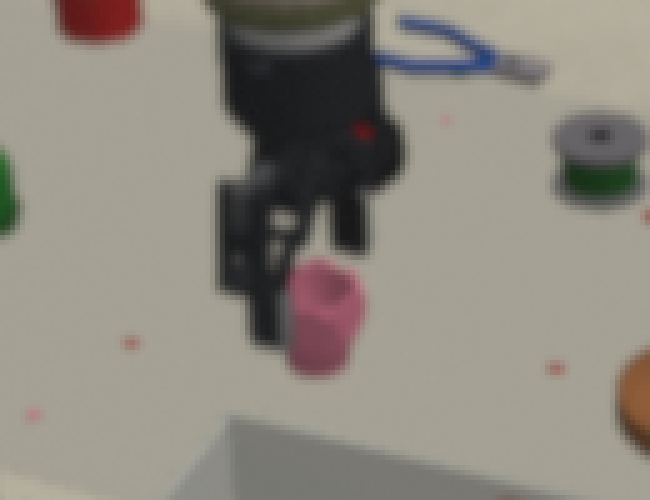

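The crop shows the pink cup between the open fingers. Closing.

Emit:
move_arm:
  deltas:
    - [0,-0.001,0.001,0,0,0,0.4]
    - [0,0,0,0,0,0,0.2]
    - [0,0,0,0,0,0,0]
    - [0,0,0,0,0,0,-0.3]
    - [0,0,0,0,0,0,-0.5]
    - [0,0,0,0,0,0,-0.5]
    - [0,0,0,0,0,0,-0.5]
    - [0,0,0,0,0,0,-0.5]

```text
clock: 13.72
position: [0.6536, -0.002, 0.0259]
ee_rot: [0.707, 0.707, 0.0, 0.0]
ft_force: [-1.6, 0.8, 6.5]
grip_width: 0.528
```

Emit:
move_arm:
  deltas:
    - [0,0,-0.01,0,0,0,-0.5]
    - [0,0,-0.03,0,0,0,-0.5]
    - [0,0,-0.04,0,0,0,-0.5]
    - [-0.01,-0.03,-0.03,0,0,0,-0.5]
    - [-0.02,-0.04,0,0,0,0,-0.5]
    - [-0.02,-0.04,0,0,0,0,-0.5]
    - [0,0,0,0,0,0,-0.5]
    - [0,0,0,0,0,0,-0.5]
    - [0,0,0,0,0,0,-0.5]

```text
clock: 14.85
position: [0.5442, -0.0514, 0.1355]
ee_rot: [0.707, 0.707, 0.0, 0.0]
ft_force: [-0.1, -0.1, -0.9]
grip_width: 0.532
```

```bash
python3 - <<'E'
from h import *
o=manip.get_obs();print(o['position'],o['grip_width'])
a,da=snap('scene','s7');b,db=snap('top','t7')
for n,im,d in(('scene',a,da),('top',b,db)):
  P=pts(n,d)
  for c in('red','pink'):
   for ce,st,m in blobs(im,c):
    q=P[m&(d>0)]
    if len(q)<9: continue
    md=np.median(q,0)
    if .3<md[0]<.7 and abs(md[1])<.2: print(n,c,ce.round(1),st,'mid',((q.min(0)+q.max(0))/2).round(4),'z',np.percentile(q[:,2],[3,95]).round(3))
x=cv2.resize(a[120:220,160:290],None,fx=3,fy=3,interpolation=3);y=cv2.resize(b[110:210,235:365],None,fx=3,fy=3,interpolation=3)
cv2.imwrite('pics/c7.png',np.hstack([x,y])[:,:,::-1])
E
```

```text
[ 0.54419099 -0.05143413  0.13545407] 0.5316936198786067
scene red [225.  174.9] [214 166  23  18 305] mid [ 0.4765 -0.0794  0.0277] z [0.014 0.042]
scene pink [224.3 154.1] [216 143  15  23 199] mid [ 0.5442 -0.0457  0.1401] z [0.115 0.158]
```

View pics/c7.png

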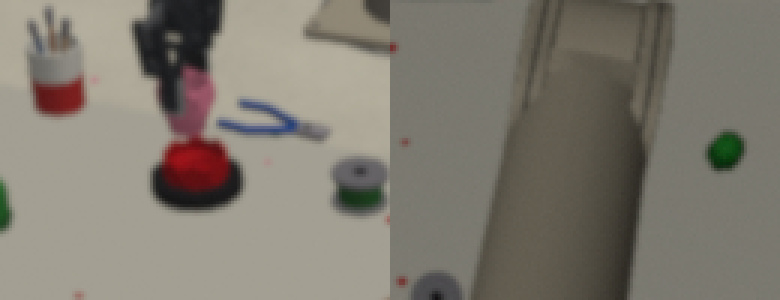

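The crop shows the pink cup held level above the red cup.

Emit:
move_arm:
  deltas:
    - [-0.014,-0.035,0,0,0,0,-0.5]
    - [-0.0146,-0.0347,0,0,0,0,-0.5]
    - [0,0,0.02,0,0,0,-0.5]
    - [0,0,0.02,0,0,0,-0.5]
    - [0,0,0.01,0,0,0,-0.5]
    - [0,0,0,0,0,0,-0.5]
    - [0,0,0,0,0,0,-0.5]
    - [0,0,0,0,0,0,-0.5]

```text
clock: 15.95
position: [0.4741, -0.0806, 0.0858]
ee_rot: [0.707, 0.707, 0.0, 0.0]
ft_force: [-0.8, 0.6, -0.3]
grip_width: 0.532
```

```bash
python3 - <<'E'
from h import *
o=manip.get_obs();print(o['position'],o['grip_width'])
a,da=snap('scene','s8')
x=cv2.resize(a[120:220,160:290],None,fx=5,fy=5,interpolation=3)
cv2.imwrite('pics/c8.png',x[:,:,::-1])
E
```

```text
[ 0.47413129 -0.08064145  0.08583187] 0.5319996843648834
```

View pics/c8.png

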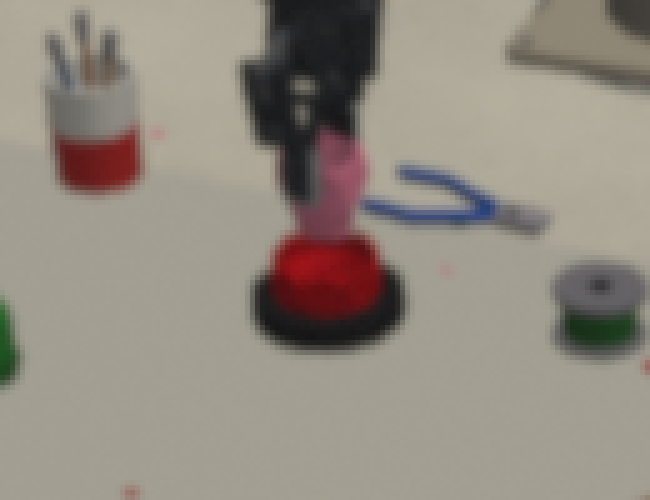

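The pink foot hangs centred over the red opening, pink axis at about column 225 and red at about 225. Lowering.

Emit:
move_arm:
  deltas:
    - [0,0,0.015,0,0,0,-0.5]
    - [0,0,0.015,0,0,0,-0.5]
    - [0,0,0.008,0,0,0,-0.5]
    - [0,0,0.003,0,0,0,-0.5]
    - [0,0,0,0,0,0,-0.5]
    - [0,0,0.0015,0,0,0,-0.5]
    - [0,0,0,0,0,0,-0.5]

```text
clock: 16.88
position: [0.4739, -0.0806, 0.043]
ee_rot: [0.707, 0.707, 0.0, 0.0]
ft_force: [0.5, 0.0, -0.8]
grip_width: 0.531
```

Emit:
move_arm:
  deltas:
    - [0,0,0.001,0,0,0,-0.5]
    - [0,0,0,0,0,0,-0.5]

```text
clock: 17.12
position: [0.474, -0.0806, 0.0428]
ee_rot: [0.707, 0.707, 0.0, -0.0]
ft_force: [-5.1, 0.9, 13.8]
grip_width: 0.529
```

```bash
python3 - <<'E'
from h import *
o=manip.get_obs();print(o['position'],o['ft_force'])
a,da=snap('scene','s9')
x=cv2.resize(a[120:220,160:290],None,fx=5,fy=5,interpolation=3)
cv2.imwrite('pics/c9.png',x[:,:,::-1])
E
```

```text
[ 0.47402516 -0.08058348  0.04277204] [-5.13675743  0.9493997  13.75005638]
```

View pics/c9.png

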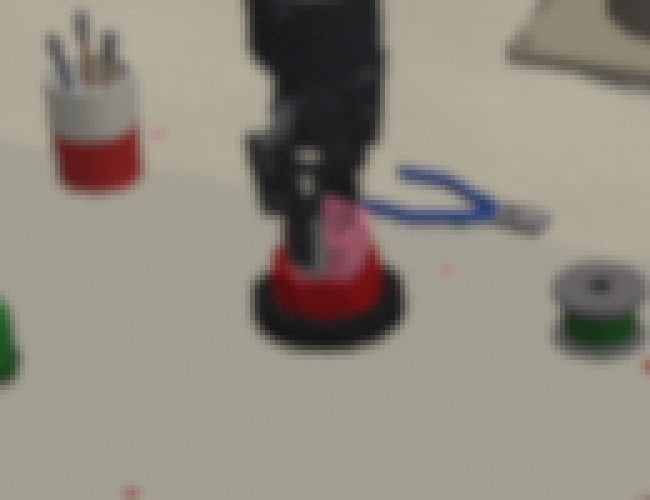

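The pink cup is down inside the red one, with contact at the expected height. Releasing and going to the yellow core.

Emit:
move_arm:
  deltas:
    - [0,0,-0.001,0,0,0,-0.5]
    - [0,0,0,0,0,0,0.1]
    - [0,0,0,0,0,0,0.3]
    - [0,0,0,0,0,0,0.6]
    - [0,0,0,0,0,0,0.6]
    - [0,0,-0.02,0,0,0,0.6]
    - [0,0,-0.04,0,0,0,0.6]
    - [0,0,-0.04,0,0,0,0.6]
    - [0.04,0,-0.02,0,0,0,0.6]
    - [0.05,0,0,0,0,0,0.6]

```text
clock: 18.42
position: [0.4748, 0.0099, 0.1647]
ee_rot: [0.708, 0.706, 0.002, 0.001]
ft_force: [0.4, 1.1, -0.3]
grip_width: 0.798
```

Emit:
move_arm:
  deltas:
    - [0.05,-0.015,0,0,0,0,0.6]
    - [0.05,-0.015,0,0,0,0,0.6]
    - [0.05,-0.015,0,0,0,0,0.6]
    - [0.05,-0.015,0,0,0,0,0.6]
    - [0.04,-0.015,0,0,0,0,0.6]
    - [0,0,0,0,0,0,0.6]
    - [0,0,0,0,0,0,0.6]

```text
clock: 19.3
position: [0.399, 0.2487, 0.1627]
ee_rot: [0.707, 0.707, -0.0, 0.0]
ft_force: [1.3, -0.6, 0.1]
grip_width: 0.799
```

```bash
python3 - <<'E'
from h import *
o=manip.get_obs();print(o['position'],o['grip_width'])
a,da=snap('scene','s10');b,db=snap('top','t10')
for n,im,d in(('scene',a,da),('top',b,db)):
  P=pts(n,d)
  for c in('red','pink','yellow'):
   for ce,st,m in blobs(im,c):
    q=P[m&(d>0)]
    if len(q)<9: continue
    md=np.median(q,0)
    if .3<md[0]<.7 and abs(md[1])<.5: print(n,c,ce.round(1),st,'mid',((q.min(0)+q.max(0))/2).round(4),'z',np.percentile(q[:,2],[3,95]).round(3),cast(n,*ce,.061).round(4))
x=cv2.resize(a[120:220,160:290],None,fx=3,fy=3,interpolation=3);y=cv2.resize(b[150:250,235:365],None,fx=3,fy=3,interpolation=3)
cv2.imwrite('pics/c10.png',np.hstack([x,y])[:,:,::-1])
E
```

```text
[0.39900029 0.24874631 0.1626831 ] 0.7989753755954885
scene red [179.5 152.2] [172 148  15   9 111] mid [ 0.3863 -0.2884  0.0236] z [0.01  0.036] [ 0.4515 -0.2443  0.061 ]
scene red [225.  177.7] [214 171  23  13 179] mid [ 0.4767 -0.0802  0.0283] z [0.014 0.041] [ 0.5389 -0.0494  0.061 ]
scene pink [225.  168.2] [217 160  17  17 250] mid [ 0.4299 -0.0834  0.0318] z [0.035 0.064] [ 0.4913 -0.0724  0.061 ]
scene yellow [359.9 194.7] [352 171  18  49 368] mid [0.4577 0.3093 0.0359] z [0.01 0.07] [0.4921 0.3135 0.061 ]
scene yellow [428.2 188.1] [423 178  12  24 187] mid [0.3642 0.4736 0.0384] z [0.01  0.069] [0.3966 0.4735 0.061 ]
scene yellow [391.8 191.1] [388 181  10  24 178] mid [0.4176 0.385  0.038 ] z [0.011 0.069] [0.4452 0.3871 0.061 ]
top red [299.6 199.6] [290 188  21  21 141] mid [ 0.4762 -0.0812  0.0399] z [0.017 0.061] [ 0.4653 -0.0783  0.061 ]
top red [371.5 232.9] [366 226  12  14 107] mid [ 0.3712 -0.3062  0.0426] z [0.009 0.055] [ 0.3657 -0.2964  0.061 ]
top pink [301.  197.5] [293 189  17  17 180] mid [ 0.4753 -0.0843  0.0444] z [0.02  0.067] [ 0.4719 -0.0826  0.061 ]
top yellow [119.  230.4] [115 227   9   8  65] mid [0.3603 0.4734 0.0694] z [0.065 0.074] [0.3613 0.4761 0.061 ]
```

View pics/c10.png

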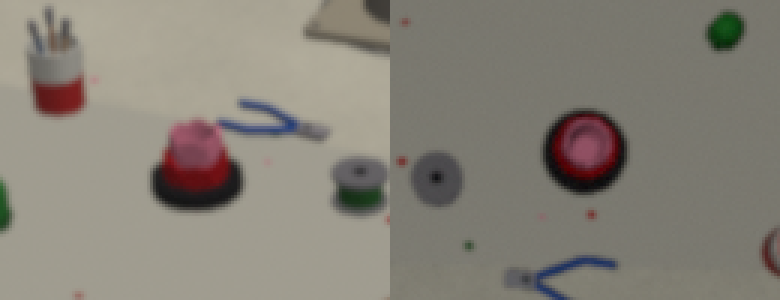

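View pics/s10.png

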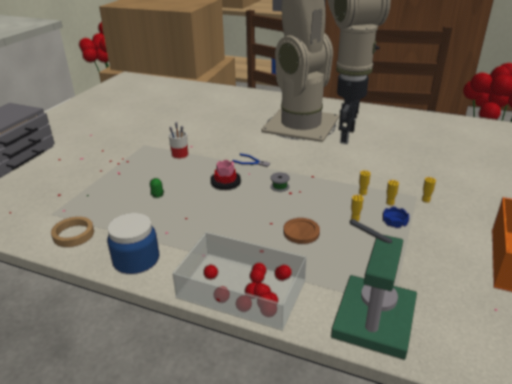

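The scene shows the pink cup nested upright in the red at (225,168) and centred in the top view at (301,197). The target core is the rear-left yellow one at scene (364,182).

Emit:
move_arm:
  deltas:
    - [0.028,-0.005,0,0,0,0,0.6]
    - [0.028,-0.006,0,0,0,0,0.6]
    - [0,0,0.02,0,0,0,0.6]
    - [0,0,0.02,0,0,0,0.6]
    - [0,0,0,0,0,0,0.6]
    - [0,0,0,0,0,0,0.6]

```text
clock: 20.15
position: [0.3884, 0.3051, 0.1236]
ee_rot: [0.708, 0.707, 0.0, 0.0]
ft_force: [-0.1, -0.3, -0.1]
grip_width: 0.8
```

```bash
python3 - <<'E'
from h import *
o=manip.get_obs();print(o['position'],o['grip_width'])
a,da=snap('scene','s11')
x=cv2.resize(a[100:230,300:450],None,fx=4,fy=4,interpolation=3)
cv2.imwrite('pics/c11.png',x[:,:,::-1])
E
```

```text
[0.38843215 0.3051398  0.12357188] 0.8003463388758025
```

View pics/c11.png

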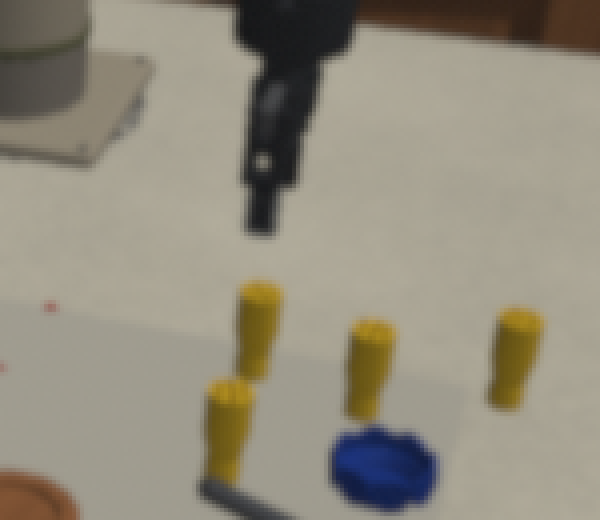

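The gripper is aligned over the target core at crop (260,330). Descending.

Emit:
move_arm:
  deltas:
    - [0,0,0.025,0,0,0,0.6]
    - [0,0,0.025,0,0,0,0.6]
    - [0,0,0.02,0,0,0,0.6]
    - [0,0,0.007,0,0,0,0.6]
    - [0,0,0,0,0,0,0.6]
    - [0,0,0,0,0,0,0.6]

```text
clock: 20.95
position: [0.3884, 0.3059, 0.0468]
ee_rot: [0.707, 0.707, 0.001, -0.0]
ft_force: [0.3, 0.1, 1.3]
grip_width: 0.801
```

Emit:
move_arm:
  deltas:
    - [0,0,0,0,0,0,0.3]
    - [0,0,0,0,0,0,0.1]
    - [0,0,0,0,0,0,-0.1]
    - [0,0,0,0,0,0,-0.3]
    - [0,0,0,0,0,0,-0.6]
    - [0,0,0,0,0,0,-0.8]
    - [0,0,0,0,0,0,-0.8]
    - [0,0,0,0,0,0,-0.8]

```text
clock: 21.95
position: [0.3878, 0.3056, 0.0461]
ee_rot: [0.707, 0.707, 0.0, -0.0]
ft_force: [-0.6, 0.2, 5.8]
grip_width: 0.341
```

```bash
python3 - <<'E'
from h import *
o=manip.get_obs();print(o['position'],o['grip_width'])
a,da=snap('scene','s12')
x=cv2.resize(a[100:230,300:450],None,fx=4,fy=4,interpolation=3)
cv2.imwrite('pics/c12.png',x[:,:,::-1])
E
```

```text
[0.38783778 0.30557791 0.04606455] 0.3410999431885832
```

View pics/c12.png

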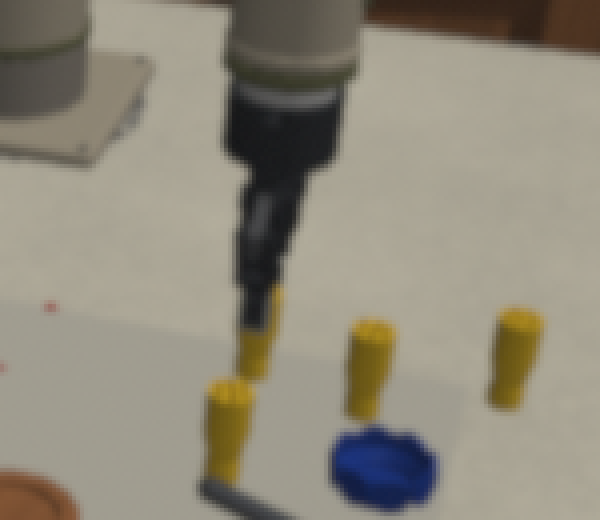

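Emit:
move_arm:
  deltas:
    - [0,0,-0.01,0,0,0,-0.8]
    - [0,0,-0.03,0,0,0,-0.8]
    - [0,0,-0.04,0,0,0,-0.8]
    - [0,0,-0.04,0,0,0,-0.8]
    - [-0.03,0.01,0,0,0,0,-0.8]
    - [-0.045,0.012,0,0,0,0,-0.8]
    - [-0.045,0.012,0,0,0,0,-0.8]
    - [-0.045,0.012,0,0,0,0,-0.8]
    - [-0.045,0.012,0,0,0,0,-0.8]
    - [-0.045,0.012,0,0,0,0,-0.8]

```text
clock: 23.25
position: [0.4579, 0.0488, 0.1663]
ee_rot: [0.707, 0.707, 0.0, -0.0]
ft_force: [0.6, 1.0, -0.1]
grip_width: 0.335
```

Emit:
move_arm:
  deltas:
    - [-0.045,0.012,0,0,0,0,-0.8]
    - [-0.045,0.005,0,0,0,0,-0.8]
    - [-0.03,0,0,0,0,0,-0.8]
    - [0,0,0,0,0,0,-0.8]
    - [0,0,0,0,0,0,-0.8]
    - [0,0,0,0,0,0,-0.8]

```text
clock: 24.0
position: [0.4747, -0.0685, 0.1658]
ee_rot: [0.707, 0.708, 0.0, -0.0]
ft_force: [1.0, -0.2, 0.1]
grip_width: 0.333
```

```bash
python3 - <<'E'
from h import *
o=manip.get_obs();print(o['position'],o['grip_width'])
a,da=snap('scene','s13')
P=pts('scene',da)
for c in ('yellow','pink'):
  for ce,st,m in blobs(a,c):
    q=P[m&(da>0)]
    if ce[0]<300: print(c,ce,st,((q.min(0)+q.max(0))/2).round(4),np.percentile(q[:,2],[3,95]))
x=cv2.resize(a[100:220,160:290],None,fx=4,fy=4,interpolation=3)
cv2.imwrite('pics/c13.png',x[:,:,::-1])
E
```

```text
[ 0.47472394 -0.06851008  0.1658352 ] 0.3325679660941352
yellow [228.34482759 136.73275862] [224 123   8  25 116] [ 0.4773 -0.0627  0.1573] [0.12768528 0.18847799]
pink [224.9561753  168.22310757] [217 160  17  17 251] [ 0.432  -0.0856  0.0352] [0.03508723 0.06456088]
```

View pics/c13.png

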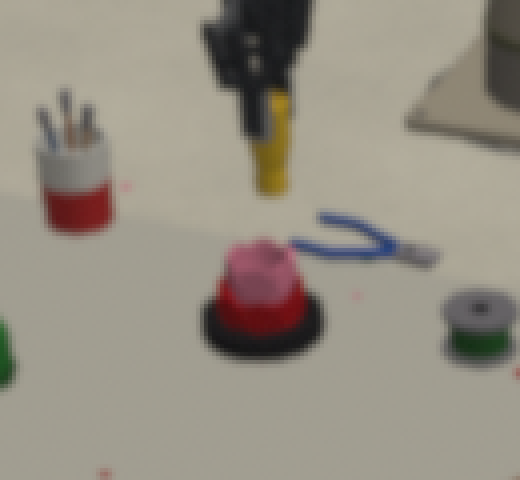

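The yellow core hangs upright in the jaws, foot near scene (227,146), right of the pink axis as expected at this y. I'll measure its lateral offset from the mask before lowering.

```bash
python3 - <<'E'
from h import *
z=np.load('s13.npz');a=z['im']
pos=[.4747,-.0685,.1658]
for z0 in (.1245,.130,.135):
    print(z0,[round(x,2) for x in proj('scene',[.4747,-.0685,z0])],[round(x,2) for x in proj('scene',[.4747,-.0665,z0])])
for ce,st,m in blobs(a,'yellow'):
    if ce[0]<300:
        for v in range(134,149):
            u=np.where(m[v])[0]
            if len(u): 
                S=a[v,218:242].astype(int)
                print(v,u.min(),u.max())
# pink axis: rim mask extents vs projection
for ce,st,m in blobs(a,'pink'):
    for v in range(160,178,3):
        u=np.where(m[v])[0]; print('pink',v,u.min(),u.max())
print(proj('scene',[.4745,-.081,.05]),proj('scene',[.4745,-.0815,.063]))
S=a[143,216:242].astype(int);print(S.tolist())
E
```

```text
0.1245 [np.float64(227.63), np.float64(145.99)] [np.float64(228.28), np.float64(146.1)]
0.13 [np.float64(227.54), np.float64(144.23)] [np.float64(228.19), np.float64(144.34)]
0.135 [np.float64(227.45), np.float64(142.62)] [np.float64(228.1), np.float64(142.73)]
134 229 231
135 228 231
136 226 231
137 224 230
138 224 230
139 225 230
140 225 230
141 225 230
142 225 230
143 225 230
144 225 230
145 225 230
146 225 230
147 226 230
pink 160 225 226
pink 163 217 233
pink 166 217 233
pink 169 217 233
pink 172 217 233
pink 175 219 231
(np.float64(224.97621334936792), np.float64(168.2831161866335)) (np.float64(224.59233418202308), np.float64(164.33088521099077))
[[171, 166, 150], [171, 166, 150], [171, 166, 150], [171, 166, 150], [170, 165, 149], [169, 164, 148], [162, 156, 139], [143, 135, 111], [120, 107, 71], [112, 94, 37], [116, 95, 26], [124, 101, 24], [131, 107, 24], [140, 115, 27], [149, 123, 41], [157, 136, 85], [164, 153, 126], [169, 163, 145], [170, 165, 149], [171, 165, 149], [171, 166, 150], [172, 166, 150], [172, 167, 150], [171, 166, 149], [172, 166, 150], [171, 166, 150]]
```

Emit:
move_arm:
  deltas:
    - [-0.012,0,0,0,0,0,-0.8]
    - [0,0,0.02,0,0,0,-0.8]
    - [0,0,0.025,0,0,0,-0.8]
    - [0,0,0,0,0,0,-0.8]
    - [0,0,0,0,0,0,-0.8]

```text
clock: 24.68
position: [0.4751, -0.0821, 0.1216]
ee_rot: [0.707, 0.707, 0.0, 0.0]
ft_force: [-0.0, 0.2, -0.5]
grip_width: 0.337
```

```bash
python3 - <<'E'
from h import *
o=manip.get_obs();print(o['position'],o['grip_width'])
a,da=snap('scene','s14')
x=cv2.resize(a[100:220,160:290],None,fx=4,fy=4,interpolation=3)
cv2.imwrite('pics/c14.png',x[:,:,::-1])
E
```

```text
[ 0.47506918 -0.08206209  0.1215919 ] 0.33744400026424437
```

View pics/c14.png

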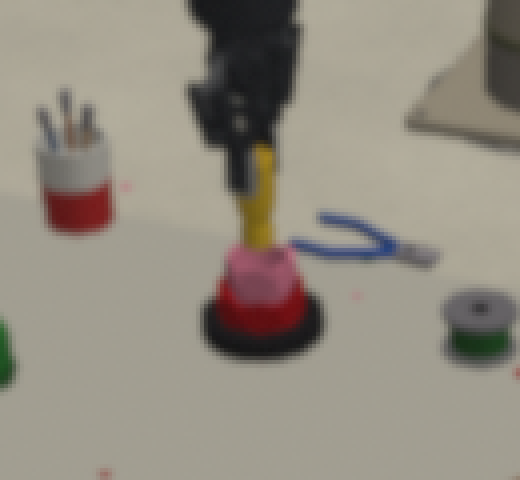

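The core is over the pink opening. A small sideways correction, then lower.

Emit:
move_arm:
  deltas:
    - [0.001,-0.0005,0.01,0,0,0,-0.8]
    - [0,0,0.012,0,0,0,-0.8]
    - [0,0,0.012,0,0,0,-0.8]
    - [0,0,0.01,0,0,0,-0.8]
    - [0,0,0.005,0,0,0,-0.8]
    - [0,0,0,0,0,0,-0.8]
    - [0,0,0.002,0,0,0,-0.8]
    - [0,0,0,0,0,0,-0.8]

```text
clock: 25.72
position: [0.4743, -0.0806, 0.0699]
ee_rot: [0.707, 0.707, 0.0, 0.0]
ft_force: [0.4, 0.7, 0.5]
grip_width: 0.336
```

Emit:
move_arm:
  deltas:
    - [0,0,0.001,0,0,0,-0.8]
    - [0,0,0,0,0,0,-0.8]
    - [0,0,0.001,0,0,0,-0.8]
    - [0,0,0,0,0,0,-0.8]

```text
clock: 26.22
position: [0.4744, -0.0806, 0.0681]
ee_rot: [0.707, 0.707, 0.0, 0.0]
ft_force: [-1.7, -0.3, 4.5]
grip_width: 0.334
```

Contact came at the predicted height, so the core is seated. Releasing.

Emit:
move_arm:
  deltas:
    - [0,0,0,0,0,0,-0.2]
    - [0,0,0,0,0,0,0.1]
    - [0,0,0,0,0,0,0.5]
    - [0,0,0,0,0,0,0.5]
    - [0,0,-0.02,0,0,0,0.6]
    - [0,0,-0.04,0,0,0,0.6]
    - [0,0,-0.05,0,0,0,0.8]
    - [0.04,0,0,0,0,0,0.8]
    - [0.05,0,0,0,0,0,0.8]
    - [0.05,0,0,0,0,0,0.8]

```text
clock: 27.48
position: [0.4741, 0.0608, 0.1781]
ee_rot: [0.707, 0.707, 0.001, -0.0]
ft_force: [0.4, -0.0, -0.0]
grip_width: 0.903
```

Emit:
move_arm:
  deltas:
    - [0.05,0,0,0,0,0,0.8]
    - [0.05,0,0,0,0,0,0.8]
    - [0.05,0,0,0,0,0,0.8]
    - [0.05,0.005,0,0,0,0,0.8]
    - [0.05,0.005,0,0,0,0,0.8]
    - [0.05,0.005,0,0,0,0,0.8]
    - [0.05,0.005,0,0,0,0,0.8]
    - [0,0,0,0,0,0,0.8]
    - [0,0,0,0,0,0,0.8]

```text
clock: 28.6
position: [0.4945, 0.4087, 0.1774]
ee_rot: [0.707, 0.707, -0.0, 0.0]
ft_force: [-0.1, -0.3, 0.2]
grip_width: 0.903
```

```bash
python3 - <<'E'
from h import *
o=manip.get_obs();print(o['position'],o['grip_width'])
a,da=snap('scene','s15');b,db=snap('top','t15')
for n,im,d in(('scene',a,da),('top',b,db)):
  P=pts(n,d)
  for c in('red','pink','yellow','blue'):
   for ce,st,m in blobs(im,c,15):
    q=P[m&(d>0)]
    if len(q)<9: continue
    md=np.median(q,0)
    if .3<md[0]<.7 and abs(md[1])<.5: print(n,c,ce.round(1),st,'mid',((q.min(0)+q.max(0))/2).round(4),'z',np.percentile(q[:,2],[3,95]).round(3))
x=cv2.resize(a[120:220,160:290],None,fx=3,fy=3,interpolation=3);y=cv2.resize(b[150:250,235:365],None,fx=3,fy=3,interpolation=3)
x2=cv2.resize(a[120:220,320:450],None,fx=3,fy=3,interpolation=3);y2=cv2.resize(b[150:250,85:215],None,fx=3,fy=3,interpolation=3)
cv2.imwrite('pics/c15.png',np.vstack([np.hstack([x,y]),np.hstack([x2,y2])])[:,:,::-1])
E
```

```text
[0.49450334 0.40874709 0.17741438] 0.9028009426821774
scene red [179.5 152.2] [172 148  15   9 111] mid [ 0.3852 -0.2885  0.0222] z [0.009 0.036]
scene red [225.1 177.6] [214 171  23  13 178] mid [ 0.476  -0.0797  0.0279] z [0.014 0.042]
scene pink [225.  170.3] [217 161  17  16 167] mid [ 0.4326 -0.0849  0.0336] z [0.029 0.064]
scene yellow [224.7 160.4] [221 155   9  12  92] mid [ 0.4805 -0.0781  0.0783] z [0.065 0.092]
scene yellow [428.1 188.1] [423 178  12  24 188] mid [0.3659 0.4736 0.0381] z [0.01  0.068]
scene yellow [391.8 191.1] [388 181  10  24 178] mid [0.4165 0.385  0.0381] z [0.01  0.069]
scene yellow [356.5 206.3] [352 196  11  24 194] mid [0.5231 0.3123 0.04  ] z [0.011 0.069]
scene blue [254.3 162.1] [249 160   9   4  15] mid [ 0.3418 -0.0474  0.0092] z [0.006 0.012]
scene blue [395.3 216.9] [384 208  24  19 360] mid [0.5014 0.4098 0.0175] z [0.005 0.029]
top red [299.4 199.4] [289 188  22  21 143] mid [ 0.4763 -0.0803  0.039 ] z [0.015 0.058]
top red [371.5 233. ] [366 226  12  14 109] mid [ 0.3712 -0.3066  0.0432] z [0.01  0.055]
top pink [300.5 198.7] [292 189  18  17  81] mid [ 0.4761 -0.0834  0.0465] z [0.024 0.068]
top yellow [175.  181.3] [171 177   9  10  65] mid [0.5172 0.3111 0.0636] z [0.063 0.074]
top yellow [300.3 196.2] [296 191  10  11  87] mid [ 0.4735 -0.0795  0.0614] z [0.031 0.095]
top yellow [149.3 214.8] [145 211  10   9  67] mid [0.4094 0.3832 0.0637] z [0.062 0.073]
top blue [147.4 189.8] [138 181  19  19 273] mid [0.4968 0.4086 0.016 ] z [0.002 0.031]
top blue [296.2 238.1] [284 236  25   7  41] mid [ 0.3471 -0.0706  0.0116] z [0.008 0.015]
top blue [294.6 250.1] [284 245  24   9  33] mid [ 0.3156 -0.0685  0.0107] z [0.006 0.016]
```

View pics/c15.png

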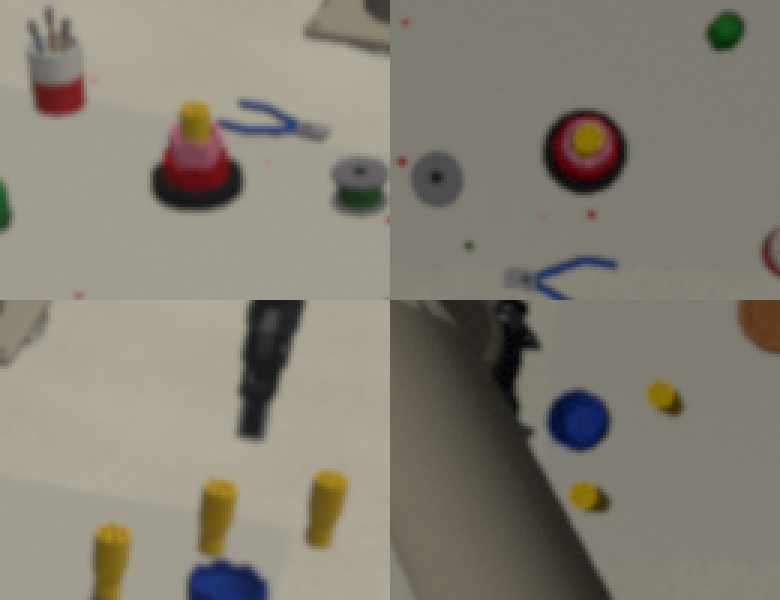

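Flower one is complete: yellow is upright in pink at scene (225,160), top (300,196), with its top at about 0.09 m as expected. Now the blue cup at scene (395,217), with the fingers over it.

Emit:
move_arm:
  deltas:
    - [0,0.004,0,0,0,0,0.8]
    - [0,0,0.04,0,0,0,0.8]
    - [0,0,0.04,0,0,0,0.8]
    - [0,0,0.03,0,0,0,0.8]
    - [0,0,0.02,0,0,0,0.8]
    - [0,0,0,0,0,0,0.8]
    - [0,0,0,0,0,0,0.8]

```text
clock: 29.58
position: [0.4992, 0.4098, 0.0492]
ee_rot: [0.707, 0.707, 0.001, 0.0]
ft_force: [0.2, -0.3, -0.5]
grip_width: 0.9
```

```bash
python3 - <<'E'
from h import *
o=manip.get_obs();print(o['position'],o['grip_width'])
a,da=snap('scene','s16')
x=cv2.resize(a[130:260,320:470],None,fx=4,fy=4,interpolation=3)
cv2.imwrite('pics/c16.png',x[:,:,::-1])
E
```

```text
[0.4991599  0.4097883  0.04924041] 0.8997269262891029
```

View pics/c16.png

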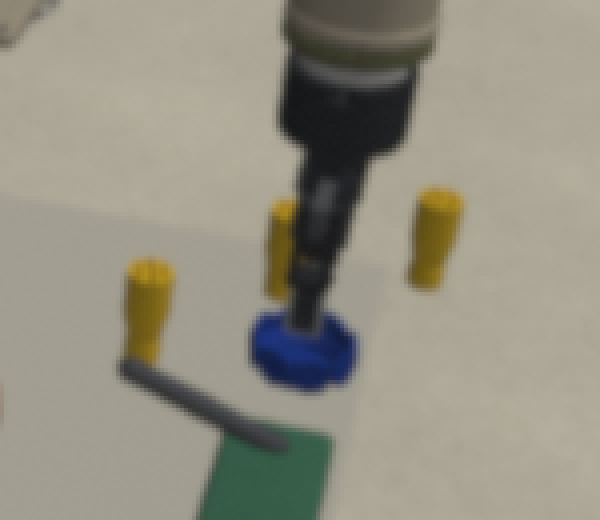

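The gripper is above the blue cup, which is clear of its neighbours.

Emit:
move_arm:
  deltas:
    - [0,0,0.02,0,0,0,0.8]
    - [0,0,0.018,0,0,0,0.8]
    - [0,0,0.006,0,0,0,0.8]
    - [0,0,0,0,0,0,0.8]
    - [0,0,0,0,0,0,0.8]
    - [0,0,0,0,0,0,0.8]

```text
clock: 30.38
position: [0.4986, 0.4096, 0.0044]
ee_rot: [0.707, 0.707, 0.0, -0.0]
ft_force: [0.3, -0.4, 0.5]
grip_width: 0.898
```

Emit:
move_arm:
  deltas:
    - [0,0,0,0,0,0,0.6]
    - [0,0,0,0,0,0,0.5]
    - [0,0,0,0,0,0,0.3]
    - [0,0,0,0,0,0,0.1]
    - [0,0,0,0,0,0,-0.2]
    - [0,0,0,0,0,0,-0.2]
    - [0,0,0,0,0,0,-0.2]

```text
clock: 31.25
position: [0.4986, 0.4096, 0.0042]
ee_rot: [0.707, 0.707, 0.0, -0.0]
ft_force: [-0.9, -0.8, 5.4]
grip_width: 0.7
```

```bash
python3 - <<'E'
from h import *
o=manip.get_obs();print(o['position'],o['grip_width'])
a,da=snap('scene','s17')
x=cv2.resize(a[130:260,320:470],None,fx=4,fy=4,interpolation=3)
cv2.imwrite('pics/c17.png',x[:,:,::-1])
E
```

```text
[0.498566   0.40959228 0.00423339] 0.70040727249634
```

View pics/c17.png

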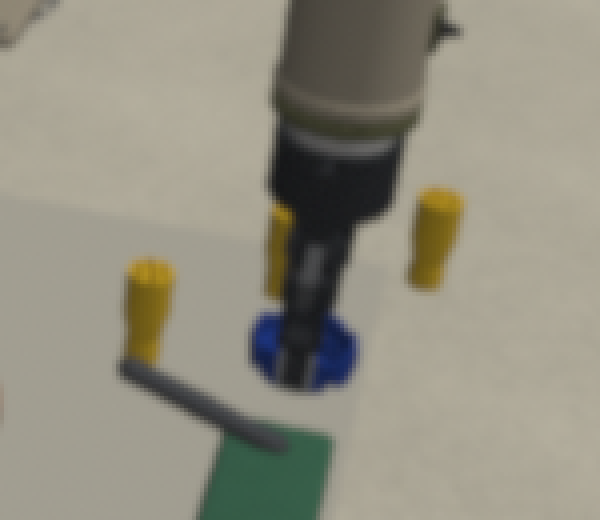

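Emit:
move_arm:
  deltas:
    - [0,0,-0.01,0,0,0,-0.2]
    - [0,0,-0.03,0,0,0,-0.2]
    - [0,0,-0.04,0,0,0,-0.2]
    - [0,0,-0.04,0,0,0,-0.2]
    - [-0.03,0.016,0,0,0,0,-0.2]
    - [-0.04,0.025,0,0,0,0,-0.2]
    - [-0.04,0.025,0,0,0,0,-0.2]
    - [-0.04,0.025,0,0,0,0,-0.2]
    - [-0.04,0.025,0,0,0,0,-0.2]
    - [-0.019,0.01,0,0,0,0,-0.2]

```text
clock: 32.55
position: [0.6255, 0.1968, 0.1242]
ee_rot: [0.709, 0.706, -0.0, 0.001]
ft_force: [-0.3, -0.3, -0.2]
grip_width: 0.697
```

Emit:
move_arm:
  deltas:
    - [0,0,0.03,0,0,0,-0.2]
    - [0,0,0.03,0,0,0,-0.2]
    - [0,0,0,0,0,0,-0.2]
    - [0,0,0,0,0,0,-0.2]
    - [0,0,0,0,0,0,-0.2]

```text
clock: 33.17
position: [0.625, 0.2008, 0.0655]
ee_rot: [0.707, 0.707, 0.001, 0.0]
ft_force: [-0.6, -0.5, -0.6]
grip_width: 0.698
```

```bash
python3 - <<'E'
from h import *
o=manip.get_obs();print(o['position'],o['grip_width'])
a,da=snap('scene','s18');b,db=snap('top','t18')
x=cv2.resize(a[150:250,240:370],None,fx=3,fy=3,interpolation=3);y=cv2.resize(b[100:200,150:280],None,fx=3,fy=3,interpolation=3)
cv2.imwrite('pics/c18.png',np.hstack([x,y])[:,:,::-1])
p=o['position']
for z in(.045,.06):print(proj('scene',[p[0],p[1],z]))
for ce,st,m in blobs(a,'blue'): print(ce,st)
E
```

```text
[0.62504613 0.2008367  0.06545165] 0.6980717265209168
(np.float64(302.3126148619865), np.float64(218.72772940941354))
(np.float64(302.5486008705159), np.float64(213.7283246832005))
[274.5  66. ] [273  60   4  13  52]
[308.93617021 206.49468085] [304 197  12  20 188]
[134.81011673 254.35019455] [ 109  230   49   43 1285]
```

View pics/c18.png

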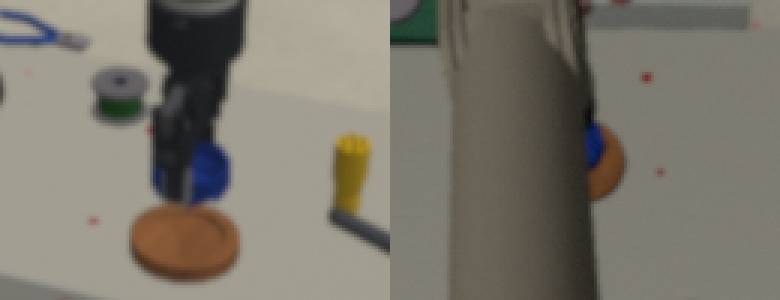

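The crop shows the blue cup level above the wood dish (dish centre at scene (301,230)). Lowering.

Emit:
move_arm:
  deltas:
    - [-0.001,-0.0005,0.02,0,0,0,-0.2]
    - [0,0,0.015,0,0,0,-0.2]
    - [0,0,0.01,0,0,0,-0.2]
    - [0,0,0.003,0,0,0,-0.2]
    - [0,0,0,0,0,0,-0.2]
    - [0,0,0.001,0,0,0,-0.2]
    - [0,0,0,0,0,0,-0.2]
    - [0,0,0,0,0,0,-0.2]

```text
clock: 34.28
position: [0.6233, 0.1992, 0.0161]
ee_rot: [0.707, 0.707, -0.0, -0.001]
ft_force: [-9.8, -2.5, 18.4]
grip_width: 0.697
```

Emit:
move_arm:
  deltas:
    - [0,0,-0.001,0,0,0,-0.2]
    - [0,0,0,0,0,0,-0.2]

```text
clock: 34.52
position: [0.6236, 0.1993, 0.0161]
ee_rot: [0.707, 0.707, -0.0, -0.0]
ft_force: [-3.9, -1.6, 8.3]
grip_width: 0.696
```

Emit:
move_arm:
  deltas:
    - [0,0,0,0,0,0,0.5]
    - [0,0,0,0,0,0,0.7]
    - [0,0,0,0,0,0,0.9]
    - [0,0,0,0,0,0,0.9]
    - [0,0,-0.02,0,0,0,0.9]
    - [0,0,-0.04,0,0,0,0.9]
    - [0,0,-0.04,0,0,0,0.9]
    - [-0.03,0,-0.02,0,0,0,0.9]
    - [-0.04,0,0,0,0,0,0.9]
    - [-0.05,0,0,0,0,0,0.9]

```text
clock: 35.78
position: [0.6236, 0.0776, 0.1369]
ee_rot: [0.707, 0.707, 0.001, 0.0]
ft_force: [0.6, -0.7, 0.5]
grip_width: 0.949
```

Emit:
move_arm:
  deltas:
    - [-0.05,0,0,0,0,0,0.8]
    - [-0.05,0,0,0,0,0,0.8]
    - [-0.05,0,0,0,0,0,0.6]
    - [-0.05,0,0,0,0,0,0.6]
    - [-0.05,-0.005,0,0,0,0,0.6]
    - [-0.03,-0.01,0,0,0,0,0.6]
    - [0,0,0,0,0,0,0.6]
    - [0,0,0,0,0,0,0.6]

```text
clock: 36.78
position: [0.6085, -0.2006, 0.1362]
ee_rot: [0.707, 0.707, 0.0, -0.0]
ft_force: [-0.4, 0.4, -0.4]
grip_width: 0.797
```

```bash
python3 - <<'E'
from h import *
o=manip.get_obs();print(o['position'],o['grip_width'])
a,da=snap('scene','s19');b,db=snap('top','t19')
for n,im,d in(('scene',a,da),('top',b,db)):
  P=pts(n,d)
  for c in('blue','wood','green'):
   for ce,st,m in blobs(im,c,15):
    q=P[m&(d>0)]
    if len(q)<9: continue
    md=np.median(q,0)
    if .3<md[0]<.7 and abs(md[1])<.5: print(n,c,ce.round(1),st,'mid',((q.min(0)+q.max(0))/2).round(4),'z',np.percentile(q[:,2],[3,95]).round(3),cast(n,*ce,.038).round(4))
print(proj('scene',[.6245,.2,.04]),proj('top',[.6245,.2,.04]),proj('top',[.6245,.2,.017]))
x=cv2.resize(a[170:270,240:370],None,fx=3,fy=3,interpolation=3);y=cv2.resize(b[100:200,150:280],None,fx=3,fy=3,interpolation=3)
x2=cv2.resize(a[120:220,90:220],None,fx=3,fy=3,interpolation=3);y2=cv2.resize(b[110:210,285:415],None,fx=3,fy=3,interpolation=3)
cv2.imwrite('pics/c19.png',np.vstack([np.hstack([x,y]),np.hstack([x2,y2])])[:,:,::-1])
E
```

```text
[ 0.60851007 -0.2006134   0.13619085] 0.7966860375686495
scene blue [254.3 162.1] [249 160   9   4  15] mid [ 0.3391 -0.0471  0.0087] z [0.006 0.013] [ 0.3903 -0.0242  0.038 ]
scene blue [301.9 222.7] [290 213  24  20 385] mid [0.6263 0.2011 0.0292] z [0.016 0.041] [0.632  0.2022 0.038 ]
scene wood [224.7 165.1] [220 161  11   7  27] mid [ 0.4238 -0.0955  0.0401] z [0.04  0.074] [ 0.4388 -0.0996  0.038 ]
scene wood [300.6 234.8] [284 222  36  21 356] mid [0.6357 0.2    0.0132] z [0.007 0.019] [0.679  0.2139 0.038 ]
scene green [156.1 187.2] [151 179  11  17 149] mid [ 0.6142 -0.2268  0.0328] z [0.013 0.054] [ 0.6196 -0.2235  0.038 ]
scene green [280.  185.8] [275 184  11   4  29] mid [0.4551 0.0821 0.0158] z [0.011 0.021] [0.4898 0.0939 0.038 ]
top blue [213.1 152. ] [204 143  19  19 286] mid [0.6217 0.2    0.0297] z [0.014 0.043] [0.6217 0.2001 0.038 ]
top wood [216.6 156.6] [201 141  27  26 194] mid [0.623  0.2    0.0218] z [0.011 0.023] [0.6061 0.1879 0.038 ]
(np.float64(301.9762811464627), np.float64(220.1840782560179)) (np.float64(213.05359649697135), np.float64(150.95478452641208)) (np.float64(213.99448620490938), np.float64(152.94949497434195))
```

View pics/c19.png

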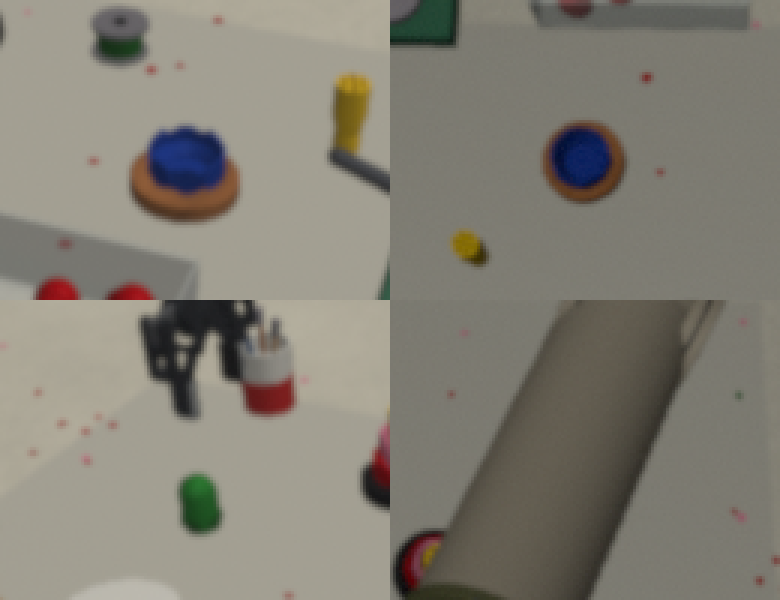

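Blue sits flat and centred in the wood dish (scene (302,223), top (213,152)). Now the green bud at scene (156,187).

Emit:
move_arm:
  deltas:
    - [-0.0285,-0.001,0,0,0,0,0.6]
    - [0,0,0.02,0,0,0,0.6]
    - [0,0,0.02,0,0,0,0.6]
    - [0,0,0,0,0,0,0.6]
    - [0,0,0,0,0,0,0.6]

```text
clock: 37.5
position: [0.6079, -0.2285, 0.0958]
ee_rot: [0.707, 0.707, 0.0, -0.0]
ft_force: [1.0, 0.4, -0.4]
grip_width: 0.8
```

```bash
python3 - <<'E'
from h import *
o=manip.get_obs();print(o['position'],o['grip_width'])
a,da=snap('scene','s20')
x=cv2.resize(a[120:220,90:220],None,fx=5,fy=5,interpolation=3)
cv2.imwrite('pics/c20.png',x[:,:,::-1])
for y in(-.227,-.229,-.231):print(proj('scene',[.6075,y,.025]),proj('top',[.6075,y,.04]))
E
```

```text
[ 0.60790198 -0.22849308  0.09584473] 0.7999486638302008
(np.float64(157.94270921076713), np.float64(188.79716563067134)) (np.float64(345.45157623556173), np.float64(157.6663060365129))
(np.float64(157.3326881575971), np.float64(188.66122137049217)) (np.float64(346.0764276530424), np.float64(157.6740604933841))
(np.float64(156.7232759269675), np.float64(188.52541278748248)) (np.float64(346.7013139550419), np.float64(157.68181538317506))
```

View pics/c20.png

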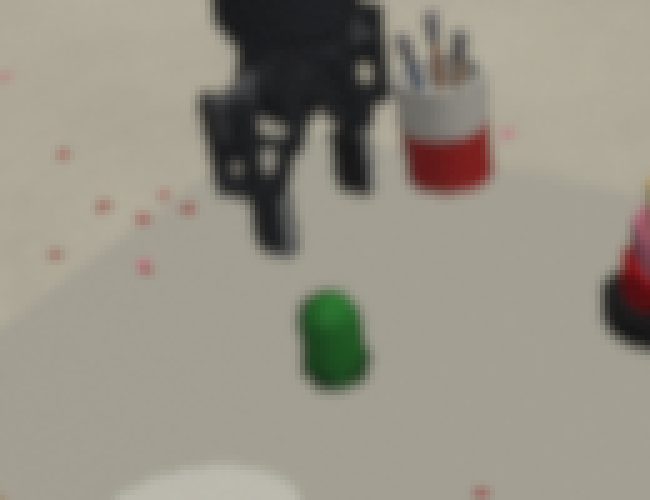

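Emit:
move_arm:
  deltas:
    - [-0.0015,-0.001,0.02,0,0,0,0.6]
    - [0,0,0.025,0,0,0,0.6]
    - [0,0,0.015,0,0,0,0.6]
    - [0,0,0.009,0,0,0,0.6]
    - [0,0,0,0,0,0,0.6]
    - [0,0,0,0,0,0,0.6]

```text
clock: 38.3
position: [0.6071, -0.2309, 0.0275]
ee_rot: [0.707, 0.707, 0.0, 0.0]
ft_force: [0.5, -0.5, 0.0]
grip_width: 0.798
```

```bash
python3 - <<'E'
from h import *
o=manip.get_obs();print(o['position'],o['grip_width'])
a,da=snap('scene','s21')
x=cv2.resize(a[120:220,90:220],None,fx=5,fy=5,interpolation=3)
cv2.imwrite('pics/c21.png',x[:,:,::-1])
E
```

```text
[ 0.60710524 -0.23090305  0.02750626] 0.798036736435181
```

View pics/c21.png

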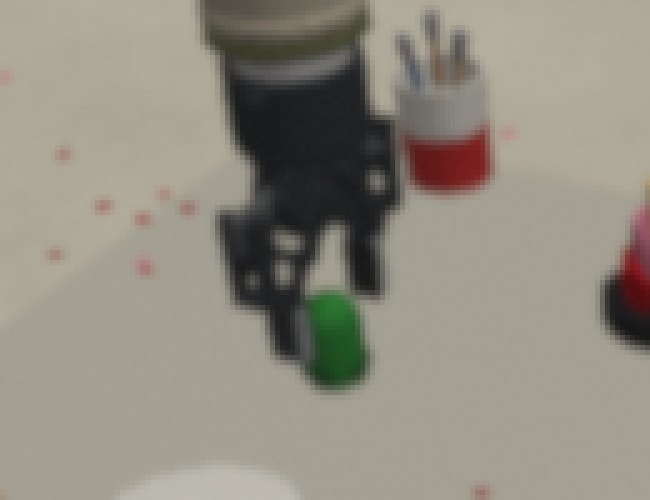

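The bud stands between the jaws. Closing.

Emit:
move_arm:
  deltas:
    - [0,0,0.001,0,0,0,0.4]
    - [0,0,0,0,0,0,0.2]
    - [0,0,0,0,0,0,0]
    - [0,0,0,0,0,0,-0.2]
    - [0,0,0,0,0,0,-0.5]
    - [0,0,0,0,0,0,-0.7]
    - [0,0,0,0,0,0,-0.7]
    - [0,0,0,0,0,0,-0.7]

```text
clock: 39.35
position: [0.6067, -0.2307, 0.0261]
ee_rot: [0.707, 0.707, 0.0, 0.0]
ft_force: [-2.3, 1.6, 5.7]
grip_width: 0.404
```

Emit:
move_arm:
  deltas:
    - [0,0,-0.01,0,0,0,-0.7]
    - [0,0,-0.03,0,0,0,-0.7]
    - [0,0,-0.04,0,0,0,-0.7]
    - [0,0,-0.04,0,0,0,-0.7]
    - [0.03,0,0,0,0,0,-0.7]
    - [0.04,0,0,0,0,0,-0.7]
    - [0.04,0,0,0,0,0,-0.7]
    - [0.04,0.005,0,0,0,0,-0.7]
    - [0.04,0.005,0,0,0,0,-0.7]
    - [0.04,0.005,0,0,0,0,-0.7]

```text
clock: 40.6
position: [0.6218, 0.0006, 0.1463]
ee_rot: [0.707, 0.707, 0.0, 0.0]
ft_force: [0.0, -0.2, -1.0]
grip_width: 0.4
```

Emit:
move_arm:
  deltas:
    - [0.04,0,0,0,0,0,-0.7]
    - [0.04,0,0,0,0,0,-0.7]
    - [0.04,0,0,0,0,0,-0.7]
    - [0.04,0,0,0,0,0,-0.7]
    - [0.04,0,0,0,0,0,-0.7]
    - [0,0,0,0,0,0,-0.7]
    - [0,0,0,0,0,0,-0.7]
    - [0,0,0,0,0,0,-0.7]

```text
clock: 41.6
position: [0.6221, 0.1978, 0.146]
ee_rot: [0.708, 0.706, -0.0, 0.0]
ft_force: [-0.1, -0.2, -1.3]
grip_width: 0.4
```

```bash
python3 - <<'E'
from h import *
o=manip.get_obs();print(o['position'],o['grip_width'])
a,da=snap('scene','s22')
x=cv2.resize(a[140:250,240:370],None,fx=5,fy=5,interpolation=3)
cv2.imwrite('pics/c22.png',x[:,:,::-1])
p=o['position']
for z in(-.02,-.015,0):print(proj('scene',[p[0],p[1],p[2]+z]))
for ce,st,m in blobs(a,'green'):
    if 270<ce[0]<330:
        print(ce,st)
        for v in range(st[1],st[1]+st[3]): u=np.where(m[v])[0]; print(v,u.min(),u.max(),end='; ')
E
```

```text
[0.62205646 0.19780928 0.1460446 ] 0.400055075156778
(np.float64(302.7820572498994), np.float64(189.97063610982872))
(np.float64(302.8643366944918), np.float64(188.18183534068092))
(np.float64(303.1135910392351), np.float64(182.76290761457614))
[303.56338028 186.04225352] [296 172  13  21  71]
172 307 307; 173 306 308; 174 307 308; 175 307 308; 176 307 308; 177 307 308; 178 307 308; 179 307 307; 180 307 307; 181 307 307; 182 307 307; 183 307 307; 184 307 307; 185 307 307; 186 306 307; 187 306 307; 188 296 307; 189 296 307; 190 296 307; 191 297 306; 192 300 305; [279.96551724 185.79310345] [275 184  11   4  29]
184 284 284; 185 275 285; 186 275 284; 187 277 283;
```

View pics/c22.png

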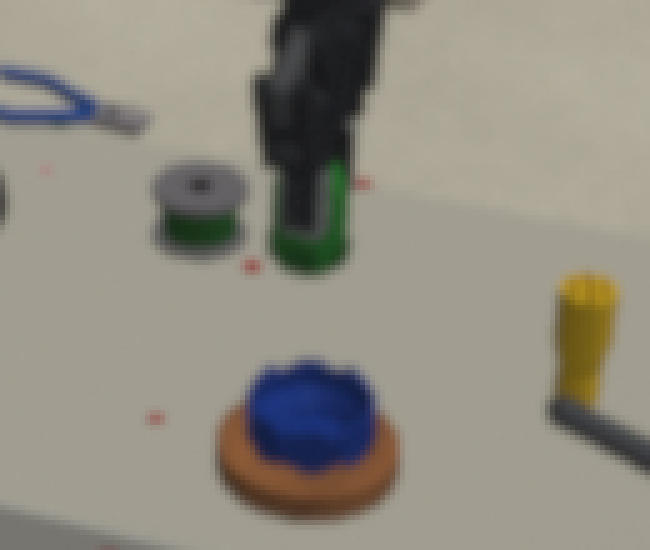

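```bash
python3 - <<'E'
from h import *
a=np.load('s22.npz')['im']
for v in (189,191): print(v,[(u,*a[v,u]) for u in range(290,314)])
# blue edges
for v in (222,226): print(v,[(u,*a[v,u]) for u in list(range(286,294))+list(range(310,320))])
print(proj('scene',[.622,.1978,.128]),proj('scene',[.647,.1978,.148]),proj('scene',[.622,.1998,.128]))
print(proj('scene',[.6237,.2005,.038]))
E
```

```text
189 [(290, np.uint8(158), np.uint8(154), np.uint8(142)), (291, np.uint8(159), np.uint8(155), np.uint8(143)), (292, np.uint8(147), np.uint8(145), np.uint8(132)), (293, np.uint8(114), np.uint8(117), np.uint8(103)), (294, np.uint8(71), np.uint8(84), np.uint8(65)), (295, np.uint8(39), np.uint8(64), np.uint8(38)), (296, np.uint8(26), np.uint8(58), np.uint8(26)), (297, np.uint8(25), np.uint8(58), np.uint8(26)), (298, np.uint8(25), np.uint8(59), np.uint8(26)), (299, np.uint8(26), np.uint8(59), np.uint8(27)), (300, np.uint8(27), np.uint8(61), np.uint8(29)), (301, np.uint8(31), np.uint8(65), np.uint8(33)), (302, np.uint8(32), np.uint8(68), np.uint8(33)), (303, np.uint8(32), np.uint8(71), np.uint8(35)), (304, np.uint8(31), np.uint8(74), np.uint8(34)), (305, np.uint8(30), np.uint8(76), np.uint8(32)), (306, np.uint8(29), np.uint8(74), np.uint8(31)), (307, np.uint8(31), np.uint8(71), np.uint8(32)), (308, np.uint8(46), np.uint8(73), np.uint8(43)), (309, np.uint8(86), np.uint8(97), np.uint8(78)), (310, np.uint8(130), np.uint8(132), np.uint8(117)), (311, np.uint8(153), np.uint8(151), np.uint8(138)),
[... 2673 characters left out ...]
 (311, np.uint8(25), np.uint8(41), np.uint8(95)), (312, np.uint8(24), np.uint8(40), np.uint8(93)), (313, np.uint8(31), np.uint8(41), np.uint8(91)), (314, np.uint8(62), np.uint8(51), np.uint8(85)), (315, np.uint8(96), np.uint8(67), np.uint8(70)), (316, np.uint8(118), np.uint8(79), np.uint8(57)), (317, np.uint8(128), np.uint8(87), np.uint8(60)), (318, np.uint8(137), np.uint8(104), np.uint8(80)), (319, np.uint8(148), np.uint8(128), np.uint8(110))]
(np.float64(302.817623014256), np.float64(189.25946218188966)) (np.float64(299.8809669946592), np.float64(187.319865334047)) (np.float64(303.6278483147198), np.float64(189.4211564984771))
(np.float64(302.2380093017845), np.float64(220.70637827877272))
```

The crop shows the bud held upright, but its centre is about column 301.5 where the TCP predicts 302.8, so it sits about 3 mm to −y in the jaws. I'll compensate and look again lower down.

Emit:
move_arm:
  deltas:
    - [0.0052,0.0016,0,0,0,0,-0.7]
    - [0,0,0.03,0,0,0,-0.7]
    - [0,0,0.03,0,0,0,-0.7]
    - [0,0,0.01,0,0,0,-0.7]
    - [0,0,0,0,0,0,-0.7]
    - [0,0,0,0,0,0,-0.7]

```text
clock: 42.4
position: [0.6242, 0.2047, 0.0772]
ee_rot: [0.707, 0.707, 0.001, 0.0]
ft_force: [-0.7, 0.6, -0.8]
grip_width: 0.4
```

```bash
python3 - <<'E'
from h import *
o=manip.get_obs();print(o['position'],o['grip_width'])
a,da=snap('scene','s23');b,_=snap('top','t23')
x=cv2.resize(a[150:250,250:350],None,fx=4,fy=4,interpolation=3);y=cv2.resize(b[100:200,165:265],None,fx=4,fy=4,interpolation=3)
cv2.imwrite('pics/c23.png',np.hstack([x,y])[:,:,::-1])
p=o['position'];print(proj('scene',[p[0],p[1],p[2]-.012]))
for v in (205,207,209,211): print(v,a[v,288:318,0].tolist())
for v in (222,226): print(v,a[v,286:320,0].tolist())
E
```

```text
[0.62421423 0.20472801 0.07721318] 0.39981546470462914
(np.float64(304.2688290158572), np.float64(212.12223448448427))
205 [162, 162, 161, 162, 162, 161, 159, 142, 101, 61, 43, 34, 29, 28, 28, 34, 52, 73, 76, 61, 43, 50, 94, 138, 157, 161, 162, 162, 162, 161]
207 [161, 162, 162, 161, 161, 162, 159, 143, 101, 62, 44, 33, 28, 29, 28, 36, 54, 73, 76, 59, 40, 53, 97, 140, 158, 161, 161, 161, 161, 162]
209 [161, 162, 161, 162, 162, 161, 154, 129, 90, 61, 45, 35, 32, 30, 29, 35, 55, 72, 74, 57, 40, 54, 99, 140, 158, 161, 161, 161, 162, 161]
211 [162, 161, 161, 161, 160, 155, 139, 100, 58, 45, 46, 47, 49, 45, 44, 47, 60, 68, 63, 47, 36, 52, 97, 138, 157, 161, 161, 161, 162, 161]
222 [133, 126, 113, 83, 49, 31, 27, 29, 29, 29, 29, 28, 28, 27, 28, 27, 27, 26, 25, 24, 24, 24, 24, 20, 22, 21, 21, 35, 68, 109, 137, 152, 159, 161]
226 [134, 133, 120, 88, 51, 26, 18, 19, 21, 25, 25, 26, 26, 26, 25, 26, 25, 26, 27, 28, 26, 26, 26, 26, 24, 23, 23, 32, 62, 96, 118, 129, 137, 149]
```

View pics/c23.png

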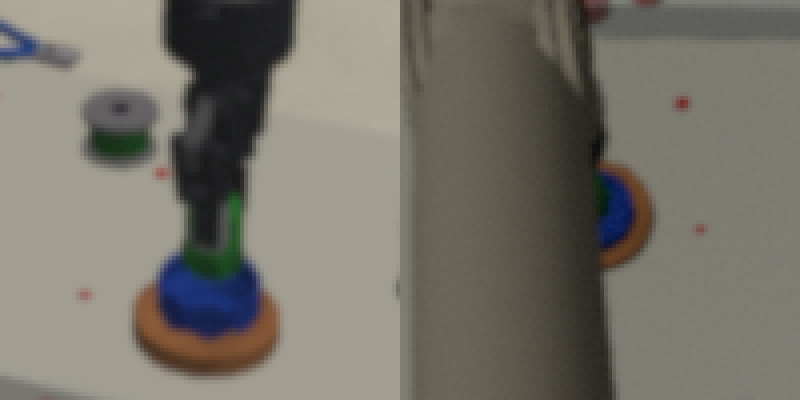

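```bash
python3 - <<'E'
from h import *
b=np.load('t23.npz')['im']
for v in (146,148,150,152,154): print(v,[tuple(int(k) for k in b[v,u]) for u in range(212,228)])
for u,z in((217.5,.09),(218.5,.09),(223,.04),(224,.04)): print(u,cast('top',u,149,z))
E
```

```text
146 [(41, 42, 34), (30, 43, 28), (18, 42, 15), (5, 36, 22), (5, 31, 47), (0, 27, 70), (11, 29, 81), (21, 33, 85), (35, 36, 79), (66, 48, 67), (92, 62, 53), (103, 66, 39), (106, 70, 43), (108, 81, 61), (116, 102, 88), (122, 117, 108)]
148 [(41, 41, 33), (35, 42, 28), (21, 41, 20), (11, 37, 18), (10, 35, 28), (9, 34, 55), (12, 33, 78), (15, 33, 89), (11, 34, 93), (30, 36, 89), (60, 44, 71), (90, 59, 50), (101, 66, 37), (105, 70, 41), (106, 79, 58), (115, 103, 89)]
150 [(41, 39, 33), (34, 38, 29), (27, 39, 24), (12, 33, 12), (4, 30, 29), (9, 32, 63), (15, 32, 84), (13, 31, 91), (11, 31, 91), (18, 32, 90), (42, 37, 80), (77, 53, 60), (97, 60, 40), (104, 65, 34), (102, 68, 41), (102, 81, 64)]
152 [(44, 42, 36), (38, 38, 31), (24, 31, 20), (12, 30, 15), (4, 25, 33), (8, 30, 66), (10, 31, 88), (10, 32, 94), (15, 33, 93), (6, 30, 89), (22, 29, 77), (54, 37, 55), (86, 56, 43), (100, 64, 36), (99, 63, 35), (94, 68, 48)]
154 [(42, 39, 33), (40, 36, 32), (31, 35, 34), (16, 31, 50), (13, 32, 71), (15, 35, 89), (11, 33, 93), (18, 37, 95), (10, 31, 90), (6, 28, 87), (16, 25, 72), (51, 35, 50), (82, 53, 38), (98, 63, 36), (95, 60, 31), (89, 63, 43)]
217.5 [0.61624001 0.17903494 0.09      ]
218.5 [0.61627911 0.17591759 0.09      ]
223 [0.63148479 0.16796641 0.04      ]
224 [0.63152551 0.16472022 0.04      ]
```

Against the blue cup, the bud now lines up in both views: scene centre about 302.5 against the blue axis at about 302.5, and matching edges in the top view. Lowering.

Emit:
move_arm:
  deltas:
    - [0,0,0.01,0,0,0,-0.7]
    - [0,0,0.01,0,0,0,-0.7]
    - [0,0,0.008,0,0,0,-0.7]
    - [0,0,0.003,0,0,0,-0.7]
    - [0,0,0,0,0,0,-0.7]
    - [0,0,0.001,0,0,0,-0.7]
    - [0,0,0,0,0,0,-0.7]

```text
clock: 43.38
position: [0.6235, 0.2046, 0.044]
ee_rot: [0.707, 0.707, 0.0, 0.0]
ft_force: [-0.4, -0.9, 0.0]
grip_width: 0.403
```

Emit:
move_arm:
  deltas:
    - [0,0,0.001,0,0,0,-0.7]
    - [0,0,0,0,0,0,-0.7]
    - [0,0,0.0005,0,0,0,-0.7]
    - [0,0,0,0,0,0,-0.7]

```text
clock: 43.88
position: [0.6236, 0.2047, 0.0431]
ee_rot: [0.707, 0.707, 0.0, -0.0]
ft_force: [-2.8, -1.4, 7.3]
grip_width: 0.4
```

Contact at exactly the predicted floor height. Releasing and retreating.

Emit:
move_arm:
  deltas:
    - [0,0,0,0,0,0,-0.1]
    - [0,0,0,0,0,0,0.2]
    - [0,0,0,0,0,0,0.5]
    - [0,0,0,0,0,0,0.5]
    - [0,0,-0.02,0,0,0,0.6]
    - [0,0,-0.04,0,0,0,0.6]
    - [0,0,-0.05,0,0,0,0.6]
    - [0,0,-0.05,0,0,0,0.6]
    - [0.05,0,0,0,0,0,0.6]
    - [0.05,0,0,0,0,0,0.6]

```text
clock: 45.12
position: [0.624, 0.3054, 0.2053]
ee_rot: [0.708, 0.706, 0.002, 0.0]
ft_force: [0.2, 0.7, 0.0]
grip_width: 0.796
```

Emit:
move_arm:
  deltas:
    - [0.05,0,0,0,0,0,0.6]
    - [0.05,0,0,0,0,0,0.6]
    - [0.05,0,0,0,0,0,0.6]
    - [0,0,0,0,0,0,0.6]
    - [0,0,0,0,0,0,0.6]
    - [0,0,0,0,0,0,0.6]

```text
clock: 45.88
position: [0.6243, 0.4529, 0.2035]
ee_rot: [0.708, 0.706, 0.0, 0.0]
ft_force: [0.1, -0.6, 0.1]
grip_width: 0.799
```

```bash
python3 - <<'E'
from h import *
o=manip.get_obs();print(o['position'],o['grip_width'])
a,da=snap('scene','s24');b,db=snap('top','t24')
for n,im,d in(('scene',a,da),('top',b,db)):
  P=pts(n,d)
  for c in('red','pink','yellow','blue','green'):
   for ce,st,m in blobs(im,c,15):
    q=P[m&(d>0)]
    if len(q)<9: continue
    md=np.median(q,0)
    if .3<md[0]<.7 and abs(md[1])<.25: print(n,c,ce.round(1),st,'mid',((q.min(0)+q.max(0))/2).round(4),'z',np.percentile(q[:,2],[3,95]).round(3))
x=cv2.resize(a[170:270,240:370],None,fx=3,fy=3,interpolation=3);y=cv2.resize(b[100:200,150:280],None,fx=3,fy=3,interpolation=3)
x2=cv2.resize(a[120:220,160:290],None,fx=3,fy=3,interpolation=3);y2=cv2.resize(b[150:250,255:385],None,fx=3,fy=3,interpolation=3)
cv2.imwrite('pics/c24.png',np.vstack([np.hstack([x,y]),np.hstack([x2,y2])])[:,:,::-1])
E
```

```text
[0.62425853 0.45290884 0.20347243] 0.7989280262020185
scene red [225.  177.6] [214 171  23  13 180] mid [ 0.4762 -0.0804  0.0287] z [0.014 0.042]
scene pink [225.  170.3] [217 161  17  16 166] mid [ 0.4316 -0.0853  0.0337] z [0.029 0.065]
scene yellow [224.7 160.4] [221 155   9  12  92] mid [ 0.4791 -0.0788  0.0774] z [0.067 0.091]
scene blue [254.9 162. ] [250 160   9   4  15] mid [ 0.3402 -0.0443  0.0102] z [0.008 0.012]
scene blue [301.1 225.4] [290 215  24  18 195] mid [0.6287 0.2008 0.0312] z [0.025 0.042]
scene green [280.1 185.8] [275 184  11   4  28] mid [0.4553 0.0806 0.0165] z [0.012 0.02 ]
scene green [302.8 217.6] [296 209  14  17 188] mid [0.6326 0.2034 0.0551] z [0.037 0.072]
top red [299.4 199.4] [289 188  22  21 146] mid [ 0.4767 -0.0801  0.0387] z [0.015 0.058]
top pink [300.9 198.2] [292 189  18  17  96] mid [ 0.4757 -0.0835  0.0457] z [0.024 0.068]
top yellow [300.3 196.2] [296 191  10  11  86] mid [ 0.4728 -0.0794  0.0616] z [0.035 0.094]
top blue [214.4 152.7] [204 143  19  19 138] mid [0.6223 0.1998 0.0385] z [0.017 0.044]
top blue [296.  238.2] [284 236  25   7  40] mid [ 0.347  -0.0706  0.0124] z [0.007 0.016]
top blue [294.6 250.1] [284 245  24   9  33] mid [ 0.3156 -0.0687  0.0104] z [0.007 0.015]
top green [211.3 150.4] [207 145  10  12  87] mid [0.6244 0.2044 0.0474] z [0.029 0.075]
```

View pics/c24.png

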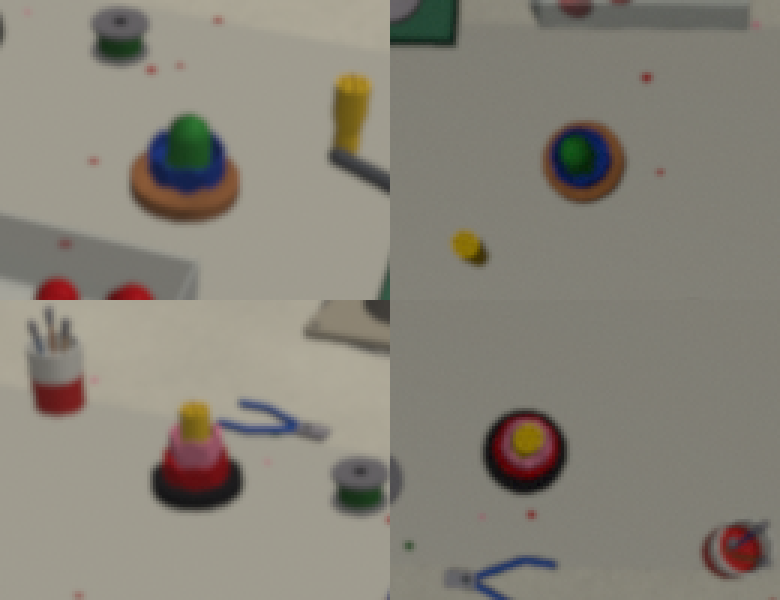

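Both flowers stand upright: green at scene (303,218) with its top at about 0.073 m, yellow's top at about 0.09 m, and the brush cup and spool upright. Handing in.

```bash
python3 -c "
from h import *
print(manip.hand_in(), manip.get_obs()['clock'])"
```

```text
the job is handed in; nothing more can be done
the job is handed in; nothing more can be done
```

Both flowers are built in the order you asked for and the job was handed in at about 46 s of the 138 s allowed. On the black stand are the red cup, pink cup and yellow seed head (the core nearest the base); on the wood stand are the blue cup and green bud.

**Last checks, gripper clear of everything:**
- **Height:** Yellow's top read about 0.091 m in the scene view, 0.094 m from above (0.090 expected when fully home). Green's top read about 0.072–0.075 m (0.073 expected).
- **Seating:** Pink, yellow, blue and green each met the surface below at the predicted height. Red was lowered to the expected height and showed no clear contact force; the pictures afterwards show it sitting flat in the dish.
- **Centring:** All pieces look upright and about centred.
- **Bystanders:** The brush cup and spool still stand upright.

**What disagreed:** The green bud was gripped about 3–4 mm off-centre, which I corrected before placing it. It still reads about 1–2 mm towards +y in the blue cup, roughly the limit of what the cameras can tell. The two cameras differed by a few mm in their depth readings along x, so I relied on jaw centring there. The highest force I saw was about 21 N at the wrist, while setting the blue cup down.

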